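Tighten the plaster mould with its ratchet lever

ROBOT

A 6-joint arm with a two-finger parallel gripper is mounted at the origin on the work surface. World frame = base frame: x ahead of the robot, y to its left, z up, the work surface at z = 0. Lengths are in m, angles in degrees, forces in N, time in s.
With the tool pointing down it reaches from about 0.35 to 0.875 m from the base axis. Payload 4.2 kg.
Tool frame: the origin (TCP) lies midway between the tips of the shut fingers; the grasp point (between the pads) lies 19 mm behind it (hold_point_z is the z of the grasp point in the tool frame, in m); z points along the fingers, y is the direction in which the jaws open and shut (so a half turn about z gives the same grasp; the last joint's range is limited). The gripper opens to 87 mm and grips with 3 to 60 N. Pads are 19 mm wide; open, the fingers measure 117 mm over their backs; the gripper's body (75 mm by 190 mm) begins 51 mm behind the grasp point.
Start: joints at [89.072, 22.042, 0.453, 0, -68.411, -14.817], TCP at [0.17, 0.602, 0.188] pointing down, gripper open.
Joint ranges: [-179.83, 179.83], [-69.29, 118.12], [-61.27, 80.66], [-181.25, 117.63], [-171.15, -9.14], [-177.46, 177.46]. Speed limits (degrees/s): [159.86, 159.86, 180, 180, 180, 180].

INTERFACE

Orientations are given as a 3x3 rotation matrix whose columns are the frame's x, y, z axes.
In Python, from station import * gives the robot as it stands. The module is installed in compiled form; this text tells all that it offers.
- The arm moves only by the tool jog_arm, never from a script. Its argument "moves" is a list of rows, each a list of 7 numbers: the closure, from -1 (fully open) to 1 (shut), then the shift along the tool's x, y, z in m, then the turn, a rotation vector about the tool's x, y, z in rad. In form: [[gripper, x, y, z, wx, wy, wz], ...]. A call has exactly 10 rows; each row is the pose to reach, as a shift and turn from the pose commanded when the call began, along the tool's axes at that moment; what a row does not reach only later rows make up. A row lasts 1/12 s, in which the tool goes at most 41.7 mm and 7.16 degrees, less where a joint would pass 70% of its speed; a pose out of reach is approached as far as the arm can. A call with a gripper value outside its range is refused whole. The fingers move at their own pace and stop on an object; the grip force is fixed at half the most. Time passes only in rows, so rows that repeat a pose let the fingers close, or fill a call up. It gives the time, the measured TCP pose, the force and the opening at its end, in the units of the state.
- sense(): the state, without advancing time (a new reading comes with each control period).
- capture(name): name is "side" or "top" or "wrist"; returns a dict with "frame" (420x560x3 uint8, red, green, blue), "fov_y" (degrees; the focal length in pixels is half the picture's height over the tangent of half this angle, whatever the lens; pixels are square), "cx", "cy" (the principal point, pixels), "world_from_camera" (4x4, takes a point from camera to world coordinates). Camera axes: x right, y down, z forward; pixel columns grow to the right and rows downward; lengths in m; the calibration is good to about 2 mm. The wrist camera is an equidistant fisheye: a pixel r from the principal point sees the ray r / f radians off the axis. A picture is of the moment at which its call begins. There is no depth.
- finish_job(): hands the job in, once; it reports no verdict.
The state is a dict: "time_s": time; "joints": joint angles; "joint_velocities": joint speeds; "effort": joint torques, N m; "tcp_pos": TCP position; "ee_rot": TCP orientation; "wrist_force": force on the tool from outside, world axes, zero at the start; "moment": the same for the moment, N m; "gripper_width": opening from 0.0 (shut) to 1.0 (fully open).
Only numpy, scipy, OpenCV 4.12 (cv2) and the standard library are available. Lean on these libraries where they do the work, as an engineer would, in place of code of your own. Each camera call takes 0.05 s, during which the arm holds its last target.

TASK

Close up the two-part plaster mould: swing the hook on top of it all the way round until it rests on the brass stud, then turn the red-knobbed ratchet lever clockwise (seen from above) exactly three clicks, and never a fourth. The lever springs back when it is let go, so finish while still holding it at the third click. Leave the bowl, jar, spatula and plaster rosette where they are.

Things in the scene. Friction and masses are not known exactly. Their poses are not given: they have to be found in the camera images.
- jig: the casting jig, fixed to the table: a plywood board 200 (x) x 240 (y) x 18 mm carrying a white two-part mould (150 x 150 mm, its centre 30 mm to -y of the board's centre, top 88 mm above the table). Origin: centre of the board's underside, on the table; x and y along the board's sides ('the jig frame'). Hook and lever stand on it and turn about upright pins
- hook (a joint): angle of the flat steel hook on the mould, rad. 0 = closed: along the jig's +y, its notch round the brass stud, against a stop. Grows anticlockwise seen from above as it opens towards the jig's -x (starts at 0.8 to 1.4, limit 1.6). Light friction (0.06 N m), stays where it is left. Top of the flat: 100 mm above the table
- hook_pivot (a point): a point on the axis of the hook's pin, 130 mm above the table, in the jig frame at x 0, y -80 mm
- hook_knob (a point): point on the axis of the hook's yellow upright knob (cylinder 18 mm across, from 100 to 148 mm above the table), 130 mm above the table, 70 mm from the pin. Closed, it is in the jig frame at x 0, y -10 mm
- lever_turn (a joint): angle of the ratchet lever, rad. 0 = at its rest stop, where it starts; grows clockwise seen from above, to 1.45. Clicks come as it passes 0.42, 0.64, 0.86, 1.08.. each plus pawl_set; so the third notch is centred on 0.97 + pawl_set. A spring drives it back towards 0 (0.56 N m at 0, 0.45 N m more per rad) and overcomes the notches
- lever_pivot (a point): a point on the axis of the lever's pin, 136 mm above the table, in the jig frame at x 0, y +75 mm
- lever_knob (a point): point on the axis of the red knob 136 mm above the table, 115 mm from the pin. At lever_turn = 0 the arm points to 190 deg anticlockwise from the jig's +x (knob in the jig frame at x -113, y +55 mm); at angle q to 190 deg minus q. Each click is felt at the knob as a push that rises 2 to 4 N above the spring's 5 to 9 N, then drops 4 to 5 N as the tooth passes
- pawl_set (a joint): setting of the pawl's carrier about the lever's pin, rad, clamped: it differs each time (-0.15 to 0.15) and does not move. 0 = the pawl stands on the jig's +x side of the pin; grows clockwise seen from above. It shifts all the clicks by the same angle
- pawl_arm: the pawl's carrier with a blue housing (22 x 20 x 20 mm, 60 to 82 mm out from the lever's pin, 86 to 106 mm above the table). Origin on the lever's pin at table height; its x axis points from the pin to the pawl
- pawl_point (a point): the point of the pawl where the tooth tips pass: 45 mm out from the lever's pin along the housing's x, 94 mm above the table
- lever: steel arm (14 mm wide, top 107 mm above the table) with a red upright knob to hold (cylinder 20 mm across, 106 to 154 mm above the table) and a brass disc with six pin teeth 0.22 rad apart on a 45 mm radius. Origin on the lever's pin at table height; its x axis runs through the middle of the third notch, so the lever is right when x points to the pawl (up to 0.1 rad off is still that notch)
- bowl: bystander: white bowl, 110 mm across, 55 mm high, on the table at the jig's -y side; origin at the centre of its underside
- jar: bystander: amber glass jar with white lid, 56 mm across, 75 mm high, on the table beyond the jig; origin at the centre of its underside
- spatula: bystander: spatula 200 mm long lying on the table at the jig's +y side, roughly along the jig's x; origin at its middle underside
- rosette: bystander: round plaster rosette, 72 mm across, 24 mm high, on the table at the jig's -y side; origin at the centre of its underside

How it is judged:
By the outcome, as a careful person would: the job done as asked, in the order asked, and still so for the second after the job is handed in, while the arm keeps its last pose, push and grip.
It also fails if it takes over 64 s, if anything falls off the work surface, if the arm or the gripper's body presses on something with over 40 N, if the wrist force passes 120 N, or if a joint passes its speed limit or range.

## Working session

There is one attempt and no reset: what is moved stays moved. The work goes in short steps, Python scripts to look and compute and a tool call to move; the robot and the scene stay as the last step left them, time stands still between calls to the robot, and variables do not carry over. Pictures are saved under pics/ and viewed, and the job is handed in when it is done.

Besides the shell and the picture viewer there is one more tool, called as name(argument=value, ...) on one line, values as JSON. jog_arm: Moves the arm, as the interface text tells. Its arguments: {"type":"object","properties":{"moves":{"type":"array"}},"required":["moves"]}

```bash
mkdir -p pics
python3 - <<'E'
from station import *
import cv2,numpy as np,pickle
s=sense();print({k:np.round(v,3).tolist() for k,v in s.items()})
for n in("side","top","wrist"):
    c=capture(n);pickle.dump(c,open(f"pics/{n}0.pkl","wb"))
    cv2.imwrite(f"pics/{n}0.png",c["frame"][:,:,::-1])
    print(n,c["fov_y"],c["cx"],c["cy"],np.round(c["world_from_camera"],3).tolist())
E
```

```text
{'time_s': 0.0, 'joints': [89.071, 22.089, 0.381, -0.029, -68.413, -14.818], 'joint_velocities': [-0.069, 0.065, -0.032, 0.011, 0.058, -0.009], 'effort': [-0.0, -39.066, 18.74, 4.22, 0.011, -0.0], 'tcp_pos': [0.169, 0.601, 0.187], 'ee_rot': [[0.962, -0.272, -0.001], [-0.272, -0.962, -0.002], [0.0, 0.002, -1.0]], 'wrist_force': [0.097, -0.14, -0.501], 'moment': [0.004, 0.026, -0.051], 'gripper_width': 1.0}
side 51.325158812202666 276.4987908402167 209.4749044372794 [[0.99, -0.099, 0.105, 0.533], [-0.144, -0.732, 0.667, -0.578], [0.011, -0.675, -0.738, 0.741], [0.0, 0.0, 0.0, 1.0]]
top 47.96338156441595 283.8399373870746 215.47772387555315 [[-0.024, -0.994, 0.106, 0.493], [-1.0, 0.025, 0.008, 0.004], [-0.011, -0.105, -0.994, 1.169], [0.0, 0.0, 0.0, 1.0]]
wrist 65.70646984690485 280.80163512303966 213.20828657174928 [[-0.271, -0.926, -0.262, 0.241], [-0.963, 0.261, 0.074, 0.583], [0.0, 0.272, -0.962, 0.383], [0.0, 0.0, 0.0, 1.0]]
```

View pics/side0.png

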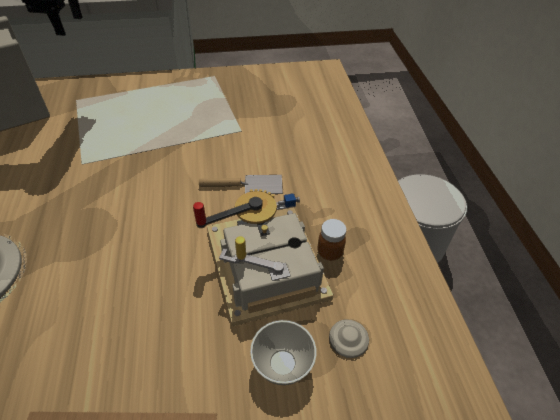

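View pics/top0.png

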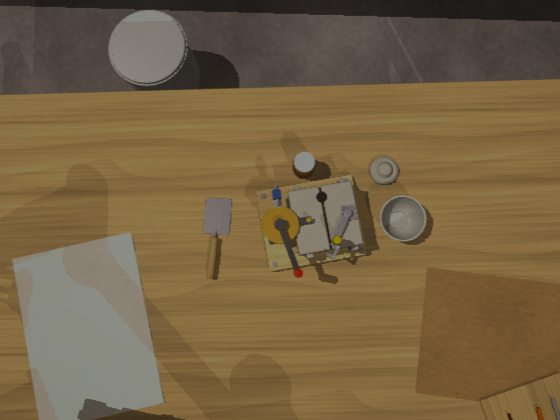

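View pics/wrist0.png

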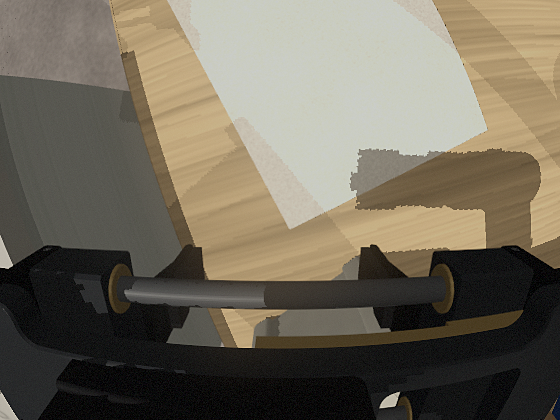

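The side and top views show the jig with its lever pointing toward the robot. Red knob: side (200,214), top (298,272). Yellow knob: side (240,247), top (337,240). Blue pawl housing: side (290,200), top (277,194). The wrist view shows only the table. Next I'll measure.

```bash
cat > h.py <<'E'
import numpy as np,cv2,pickle
def f(c): return 210/np.tan(np.radians(c["fov_y"]/2))
def ray(c,u,v,fish=False):
    x=(u-c["cx"])/f(c);y=(v-c["cy"])/f(c)
    if fish:
        r=np.hypot(x,y);d=np.array([x/r*np.sin(r),y/r*np.sin(r),np.cos(r)])
    else: d=np.array([x,y,1.])
    T=np.array(c["world_from_camera"]);return T[:3,3],T[:3,:3]@d
def onz(c,u,v,z,fish=False):
    o,d=ray(c,u,v,fish);return o+d*(z-o[2])/d[2]
def proj(c,p,fish=False):
    T=np.array(c["world_from_camera"]);q=T[:3,:3].T@(np.asarray(p)-T[:3,3])
    if fish:
        r=np.hypot(q[0],q[1]);t=np.arctan2(r,q[2]);k=t/r
        return np.array([c["cx"]+f(c)*k*q[0],c["cy"]+f(c)*k*q[1]])
    return np.array([c["cx"]+f(c)*q[0]/q[2],c["cy"]+f(c)*q[1]/q[2]])
HS=dict(red=[((0,150,60),(6,255,255)),((174,150,60),(180,255,255))],yellow=[((24,170,90),(34,255,255))],blue=[((105,130,40),(125,255,255))])
def blobs(c,col,roi=None):
    h=cv2.cvtColor(c["frame"],cv2.COLOR_RGB2HSV);m=0
    for a,b in HS[col]: m=m|cv2.inRange(h,a,b)
    n,l,st,ce=cv2.connectedComponentsWithStats(m)
    return [(st[i].tolist(),np.round(ce[i],1).tolist()) for i in range(1,n) if st[i][4]>8]
E
python3 - <<'E'
from h import *
for n,b in(("side",(160,150,360,320)),("top",(190,130,450,300))):
    c=pickle.load(open(f"pics/{n}0.pkl","rb"))
    for k in HS: print(n,k,blobs(c,k))
    im=c["frame"][b[1]:b[3],b[0]:b[2],::-1]
    s=min(800/im.shape[1],600/im.shape[0]);cv2.imwrite(f"pics/{n}0c.png",cv2.resize(im,None,fx=s,fy=s,interpolation=cv2.INTER_CUBIC));print(s)
E
```

```text
side red [([193, 202, 11, 19, 99], [197.4, 208.3])]
side yellow []
side blue [([285, 194, 11, 11, 74], [289.3, 198.2])]
3.5294117647058822
top red [([294, 269, 8, 8, 54], [297.6, 272.5])]
top yellow [([333, 236, 8, 8, 51], [336.5, 239.6])]
top blue [([273, 190, 7, 9, 55], [276.1, 193.6])]
3.076923076923077
```

View pics/side0c.png

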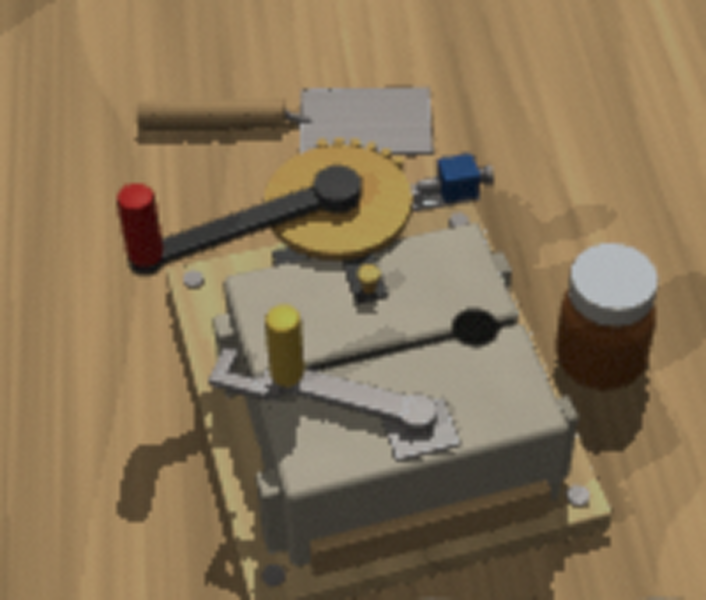

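View pics/top0c.png

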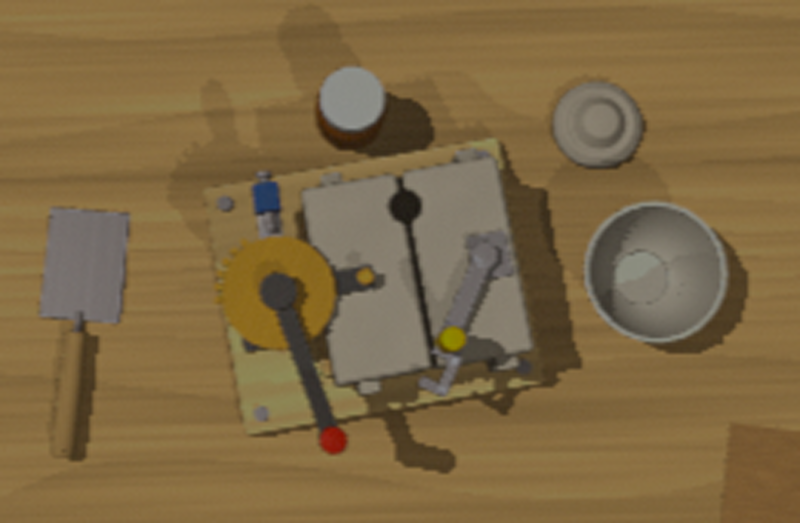

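Run:
```python
from h import *
t=pickle.load(open("pics/top0.pkl","rb"));s=pickle.load(open("pics/side0.pkl","rb"))
T=lambda u,v,z:onz(t,190+u/3.0769,130+v/3.0769,z)
S=lambda u,v,z:onz(s,160+u/3.5294,150+v/3.5294,z)
P=dict(red=T(333,440,.154),redS=S(136,193,.154),yel=T(453,338,.148),yelS=S(284,316,.148),hp=T(487,254,.106),hpS=S(420,410,.106),
lp=T(278,291,.115),lpS=S(338,184,.115),blue=T(266,197,.106),blueS=S(459,165,.106),stud=T(366,277,.105),studS=S(369,272,.105))
for k,v in P.items(): print(k,np.round(v*1000,1)[:2])
c=[T(*p,.018)[:2] for p in((205,190),(500,140),(552,380),(248,435))]
for p in c: print(np.round(p*1000,1))
print(np.mean(c,0))
for n in("","S"):
    a=P["lp"+n];b=P["hp"+n];d=(a-b)[:2];print(n,"len155?",np.hypot(*d)*1000,"yaw",np.degrees(np.arctan2(d[1],d[0]))-90)
    e=(P["red"+n]-a)[:2];print("lever len",np.hypot(*e),np.degrees(np.arctan2(e[1],e[0]))-190)
    e=(P["yel"+n]-b)[:2];print("hook",np.hypot(*e),np.degrees(np.arctan2(e[1],e[0])))
    e=(P["blue"+n]-a)[:2];print("pawl",np.hypot(*e),np.degrees(np.arctan2(e[1],e[0])))
```

```text
red [476.2 -15.1]
redS [476.6 -17. ]
yel [ 545.2 -101.3]
yelS [ 545.6 -103.7]
hp [ 608.5 -132.8]
hpS [ 608.3 -138.8]
lp [584.2  21.3]
lpS [584.4  12.2]
blue [655.   28.7]
blueS [655.5  26.4]
stud [593.8 -43.5]
studS [594.4 -45.3]
[675.3  79.5]
[ 709.8 -158.1]
[ 516.9 -191.5]
[479.5  49.1]
[ 0.59539681 -0.05526014]
 len155? 156.00762663554204 yaw 8.947556761583144
lever len 0.11394583265548983 -351.38775005696857
hook 0.07069205528255496 153.52889171660894
pawl 0.0711273596767229 5.978402794342482
S len155? 152.87372688457725 yaw 8.984504513722229
lever len 0.11167150130192 -354.84190954980306
hook 0.07184898897344928 150.7636580044307
pawl 0.07248078411347492 11.253939839307694
```

```bash
cat > go.py <<'E'
from station import *
import numpy as np
from scipy.spatial.transform import Rotation as Ro
def plan(p,xang,base=None):
    s=sense();R=np.array(s["ee_rot"]);t=np.array(s["tcp_pos"])
    a=np.radians(xang);Rd=np.array([[np.cos(a),np.sin(a),0],[np.sin(a),-np.cos(a),0],[0,0,-1.]])
    print("t",round(s["time_s"],2),"j",np.round(s["joints"],1),"tcp",np.round(t,4),"F",np.round(s["wrist_force"],1),"w",round(s["gripper_width"],3))
    print("shift",np.round(R.T@(np.array(p)-t),4),"rot",np.round(Ro.from_matrix(R.T@Rd).as_rotvec(),4))
E
python3 -c "
from go import *
plan([.56,0,.2],0)"
```

```text
t 0.15 j [ 89.1  22.1   0.4  -0.  -68.4 -14.8] tcp [0.1695 0.6011 0.1872] F [ 0.  -0.8  0.8] w 1.003
shift [ 0.5391  0.4725 -0.0119] rot [ 1.700e-03  1.000e-04 -2.749e-01]
```

jog_arm(moves=[[-1,0.011,0.009,0,0,0,0],[-1,0.032,0.028,-0.002,0,0,-0.02],[-1,0.06,0.052,-0.004,0,0,-0.03],[-1,0.089,0.078,-0.006,0,0,-0.05],[-1,0.119,0.104,-0.008,0,0,-0.06],[-1,0.148,0.13,-0.01,0,0,-0.08],[-1,0.178,0.156,-0.012,0,0,-0.09],[-1,0.208,0.182,-0.012,0,0,-0.11],[-1,0.237,0.208,-0.012,0,0,-0.12],[-1,0.267,0.234,-0.012,0,0,-0.14]])

```text
time_s: 0.98
tcp_pos: [0.3634, 0.3012, 0.2002]
ee_rot: [[0.991, -0.134, -0.0], [-0.134, -0.991, 0.0], [-0.0, -0.0, -1.0]]
wrist_force: [1.4, 0.6, -0.3]
gripper_width: 1.002
```

```bash
python3 -c "
from go import *
plan([.56,0,.2],0)"
```

```text
t 0.98 j [ 59.4   6.4 -19.   -0.  -64.6  22.9] tcp [0.3634 0.3012 0.2002] F [ 1.4  0.6 -0.3] w 1.002
shift [2.351e-01 2.723e-01 1.000e-04] rot [-0.0002  0.     -0.134 ]
```

jog_arm(moves=[[-1,0.027,0.031,0,0,0,-0.02],[-1,0.054,0.062,0,0,0,-0.04],[-1,0.081,0.093,0,0,0,-0.05],[-1,0.108,0.124,0,0,0,-0.07],[-1,0.135,0.155,0,0,0,-0.08],[-1,0.16,0.185,0,0,0,-0.1],[-1,0.185,0.214,0,0,0,-0.11],[-1,0.21,0.242,0,0,0,-0.12],[-1,0.227,0.263,0,0,0,-0.134],[-1,0.235,0.274,0,0,0,-0.134]])

```text
time_s: 1.82
tcp_pos: [0.5597, -0.0027, 0.1995]
ee_rot: [[1.0, -0.004, -0.001], [-0.004, -1.0, -0.001], [-0.001, 0.001, -1.0]]
wrist_force: [0.1, 0.4, -0.1]
gripper_width: 1.001
```

Run:
```python
from go import *
from h import *
plan([.545,-.102,.2],-26.5)
c=capture("wrist");pickle.dump(c,open("pics/wrist1.pkl","wb"))
cv2.imwrite("pics/wrist1.png",cv2.resize(c["frame"][:,:,::-1],None,fx=1.42,fy=1.42,interpolation=cv2.INTER_CUBIC))
for k in HS: print(k,blobs(c,k))
```

```text
t 1.82 j [ 16.3  15.3  -7.8   0.  -67.   73.4] tcp [ 0.5597 -0.0027  0.1995] F [ 0.1  0.4 -0.1] w 1.001
shift [-0.0143  0.0994 -0.0004] rot [0.0008 0.0006 0.4586]
red [([290, 279, 8, 2, 9], [293.4, 279.4]), ([287, 309, 20, 10, 148], [296.7, 313.3])]
yellow []
blue []
```

View pics/wrist1.png

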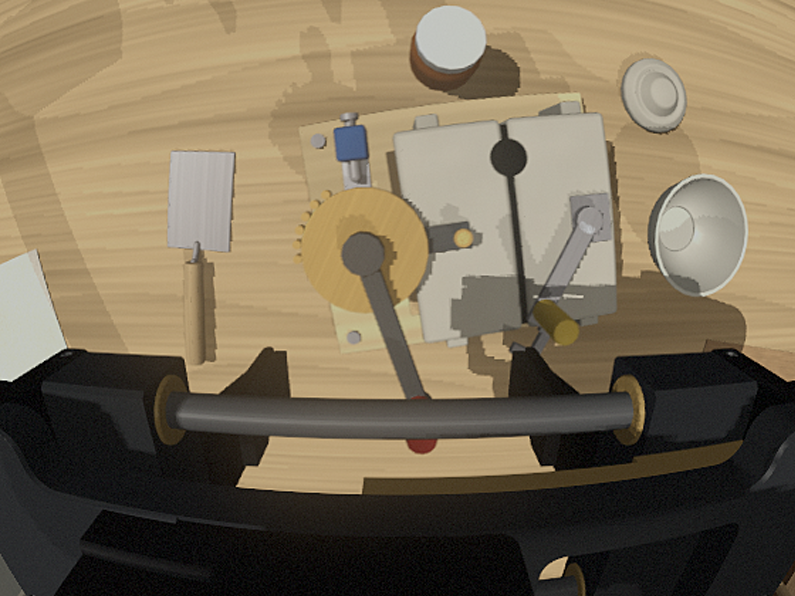

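The wrist view (×1.42) shows the lever cap at (363,254), blue pawl housing at (351,143), stud at (463,238), hook pin at (591,220) and yellow knob top at about (566,330).

Run:
```python
from h import *
c=pickle.load(open("pics/wrist1.pkl","rb"));t=pickle.load(open("pics/top0.pkl","rb"));s=pickle.load(open("pics/side0.pkl","rb"))
def tri(L):
    A=0;b=0
    for o,d in L:
        d=d/np.linalg.norm(d);M=np.eye(3)-np.outer(d,d);A=A+M;b=b+M@o
    p=np.linalg.solve(A,b);return p,[np.linalg.norm((np.eye(3)-np.outer(d/np.linalg.norm(d),d/np.linalg.norm(d)))@(p-o))*1e3 for o,d in L]
W=lambda u,v:ray(c,u/1.42,v/1.42,True)
T=lambda u,v:ray(t,190+u/3.0769,130+v/3.0769)
S=lambda u,v:ray(s,160+u/3.5294,150+v/3.5294)
for n,L in dict(lp=[W(363,254),T(278,291),S(338,184)],hp=[W(591,220),T(487,254),S(420,408)],stud=[W(463,238),T(366,277),S(369,272)],yel=[W(567,332),T(453,338),S(284,316)],blue=[W(351,143),T(266,197),S(459,165)]).items():
    p,r=tri(L);print(n,np.round(p*1e3,1),np.round(r,1))
# blue mask
h=cv2.cvtColor(c["frame"],cv2.COLOR_RGB2HSV)
m=cv2.inRange(h[60:130,200:300],(100,90,30),(130,255,255))
n,l,st,ce=cv2.connectedComponentsWithStats(m);i=1+np.argmax(st[1:,4]);cb=ce[i]+[200,60];print("blue",st[i],cb)
z=lambda u,v,z:onz(c,u,v,z,True)[:2]
cnt=cv2.findContours((l==i).astype('uint8'),cv2.RETR_EXTERNAL,cv2.CHAIN_APPROX_NONE)[0][0][:,0]+[200,60]
w=np.array([z(u,v,.106) for u,v in cnt]);print(cv2.minAreaRect((w*1e3).astype('float32')))
for zc in(.107,.113,.119):
    lp=z(363/1.42,254/1.42,zc);b=z(*cb,.104);d=b-lp;print(zc,lp,b,np.hypot(*d),np.degrees(np.arctan2(d[1],d[0])))
    hp=z(591/1.42,220/1.42,.105);d=lp-hp;print(" hp",hp,np.hypot(*d),np.degrees(np.arctan2(d[1],d[0]))-90)
# board edge yaw: corners
P=[z(u/1.42,v/1.42,.018) for u,v in((300,127),(579,93))];d=P[0]-P[1];print("far edge",P,np.degrees(np.arctan2(d[1],d[0]))-90)
P=[z(u/1.42,v/1.42,.088) for u,v in((395,133),(601,114))];d=P[0]-P[1];print("mould far edge",P,np.degrees(np.arctan2(d[1],d[0]))-90)
```

```text
lp [585.   21.6 105.2] [0.5 0.2 0.3]
hp [ 609.  -132.8   98.7] [1.  1.  0.4]
stud [594.4 -42.9 101.9] [0.6 0.8 0.3]
yel [ 545.3 -101.7  145.8] [0.3 0.2 0.3]
blue [655.6  28.7 103.5] [0.2 0.2 0.4]
blue [ 35  28  22  25 434] [246.05990783  99.81336406]
((655.8255615234375, 29.51885986328125), (20.048532485961914, 17.84423065185547), 5.301937103271484)
0.107 [0.58489393 0.02182558] [0.65619049 0.02962859] 0.07172228510397623 6.245850526259434
 hp [ 0.60900699 -0.12911137] 0.1528509176576501 9.076636074761694
0.113 [0.58592608 0.02134461] [0.65619049 0.02962859] 0.07075104639862981 6.7239787858178
 hp [ 0.60900699 -0.12911137] 0.15221606924015973 8.72154436156714
0.119 [0.58695824 0.02086364] [0.65619049 0.02962859] 0.06978487156273107 7.215381477938423
 hp [ 0.60900699 -0.12911137] 0.15158711616633275 8.363492164224823
far edge [array([0.67656204, 0.07937329]), array([ 0.71106854, -0.15348513])] 8.429124798125258
mould far edge [array([0.66272752, 0.00132848]), array([ 0.68357222, -0.14219185])] 8.263777522268086
```

jog_arm(moves=[[-1,-0.003,0.015,0,0,0,0.05],[-1,-0.006,0.035,0,0,0,0.14],[-1,-0.009,0.06,0,0,0,0.24],[-1,-0.012,0.085,0,0,0,0.34],[-1,-0.0145,0.099,0.005,0,0,0.43],[-1,-0.0145,0.099,0.02,0,0,0.46],[-1,-0.0145,0.099,0.04,0,0,0.46],[-1,-0.0145,0.099,0.06,0,0,0.46],[-1,-0.0145,0.099,0.078,0,0,0.46],[-1,-0.0145,0.099,0.086,0,0,0.46]])

```text
time_s: 2.7
tcp_pos: [0.542, -0.0982, 0.1116]
ee_rot: [[0.895, -0.445, -0.005], [-0.445, -0.895, 0.0], [-0.004, 0.002, -1.0]]
wrist_force: [-0.5, -0.4, -0.9]
gripper_width: 1.004
```

Run:
```python
from go import *
from h import *
plan([.5453,-.1017,.113],-26.5)
for n in("side","wrist"):
    c=capture(n);pickle.dump(c,open(f"pics/{n}2.pkl","wb"))
    im=c["frame"][:,:,::-1]
    if n=="side": im=im[130:330,140:400]
    cv2.imwrite(f"pics/{n}2.png",cv2.resize(im,None,fx=780/im.shape[1],fy=780/im.shape[1],interpolation=cv2.INTER_CUBIC))
```

```text
t 2.7 j [  6.6  19.  -16.1  -0.1 -55.2  57. ] tcp [ 0.542  -0.0982  0.1116] F [-0.5 -0.4 -0.9] w 1.004
shift [ 0.0045  0.0016 -0.0015] rot [0.0018 0.0045 0.001 ]
```

View pics/side2.png

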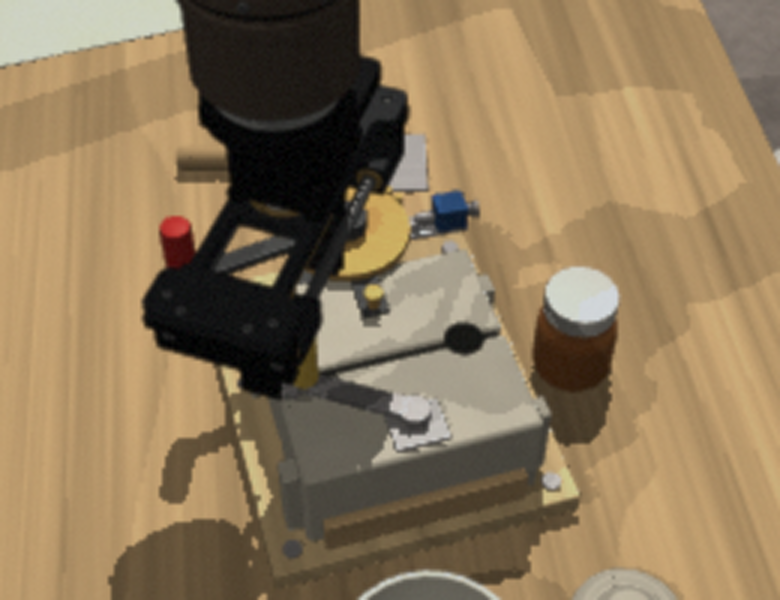

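View pics/wrist2.png

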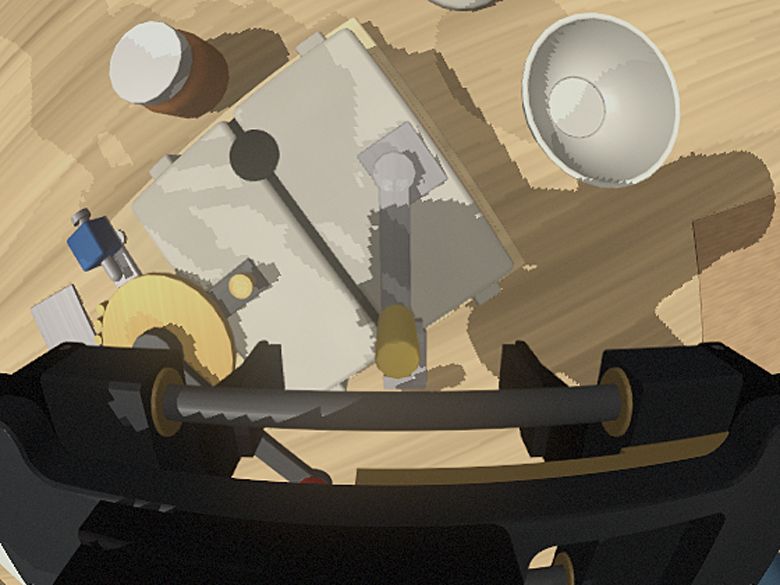

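The knob sits centred between the open fingers (wrist view at about (397,345)), so I'm closing on it.

jog_arm(moves=[[-1,0.001,0.001,-0.001,0,0,0],[-1,0.001,0.001,-0.001,0,0,0],[1,0.001,0.001,-0.001,0,0,0],[1,0.001,0.001,-0.001,0,0,0],[1,0.001,0.001,-0.001,0,0,0],[1,0.001,0.001,-0.001,0,0,0],[1,0.001,0.001,-0.001,0,0,0],[1,0.001,0.001,-0.001,0,0,0],[1,0.001,0.001,-0.001,0,0,0],[1,0.001,0.001,-0.001,0,0,0]])

```text
time_s: 3.63
tcp_pos: [0.545, -0.0995, 0.115]
ee_rot: [[0.896, -0.445, -0.0], [-0.445, -0.896, -0.0], [-0.0, 0.0, -1.0]]
wrist_force: [0.1, 0.2, 0.3]
gripper_width: 0.48
```

Run:
```python
from go import *
plan([.5453,-.1017,.113],-26.5)
s=sense();R=np.array(s["ee_rot"]);t=np.array(s["tcp_pos"]);P=np.array([.6085,-.1323,t[2]])
r=t-P;print("r",np.hypot(*r[:2]),np.degrees(np.arctan2(r[1],r[0])))
a0=np.arctan2(r[1],r[0])
for d in np.arange(5.5,67,5.5):
    a=a0-np.radians(d);p=P+np.array([.07*np.cos(a),.07*np.sin(a),0]);print(d,np.round(np.degrees(a),1),np.round(R.T@(p-t),4),round(np.radians(d),3))
```

```text
t 3.63 j [  6.4  18.9 -15.6   0.  -55.5  57.2] tcp [ 0.545  -0.0995  0.115 ] F [0.1 0.2 0.3] w 0.48
shift [0.0013 0.0018 0.002 ] rot [0.     0.0001 0.0017]
r 0.07148858211261475 152.7336238565518
5.5 147.2 [ 0.0019 -0.0067 -0.    ] 0.096
11.0 141.7 [ 0.003  -0.0133 -0.    ] 0.192
16.5 136.2 [ 0.0047 -0.0198 -0.    ] 0.288
22.0 130.7 [ 0.007  -0.0261 -0.    ] 0.384
27.5 125.2 [ 0.0099 -0.0322 -0.    ] 0.48
33.0 119.7 [ 0.0134 -0.0379 -0.    ] 0.576
38.5 114.2 [ 0.0174 -0.0433 -0.    ] 0.672
44.0 108.7 [ 0.0219 -0.0483 -0.    ] 0.768
49.5 103.2 [ 0.0268 -0.0528 -0.    ] 0.864
55.0 97.7 [ 0.0322 -0.0569 -0.    ] 0.96
60.5 92.2 [ 0.0379 -0.0604 -0.    ] 1.056
66.0 86.7 [ 0.044  -0.0633 -0.    ] 1.152
```

jog_arm(moves=[[1,0.001,0.002,0.001,0,0,0],[1,0.001,0.002,0.001,0,0,0],[1,0.001,0.002,0.001,0,0,0],[1,0.001,0.002,0.001,0,0,0],[1,0.001,0.002,0.001,0,0,0],[1,0.001,0.002,0.001,0,0,0],[1,0.001,0.002,0.001,0,0,0],[1,0.001,0.002,0.001,0,0,0],[1,0.001,0.002,0.001,0,0,0],[1,0.001,0.002,0.001,0,0,0]])

```text
time_s: 4.47
tcp_pos: [0.545, -0.1018, 0.1141]
ee_rot: [[0.896, -0.445, 0.0], [-0.445, -0.896, 0.0], [0.0, -0.0, -1.0]]
wrist_force: [0.3, 0.4, 0.1]
gripper_width: 0.0
```

```bash
cat > arc.py <<'E'
from go import *
def arc(P,rad,degs,tw=1.0):
    s=sense();R=np.array(s["ee_rot"]);t=np.array(s["tcp_pos"]);P=np.array([*P,t[2]])
    r=t-P;a0=np.arctan2(r[1],r[0]);print("t",round(s["time_s"],2),"F",np.round(s["wrist_force"],1),"M",np.round(s["moment"],2),"w",round(s["gripper_width"],3),"tcp",np.round(t,4),"r",np.hypot(*r[:2]),"ang",np.degrees(a0),"toolx",np.degrees(np.arctan2(R[1,0],R[0,0])))
    for d in degs:
        a=a0-np.radians(d);p=P+np.array([rad*np.cos(a),rad*np.sin(a),0]);print(d,np.round(np.degrees(a),1),np.round(R.T@(p-t),4),round(np.radians(d)*tw,3))
E
python3 - <<'E'
from arc import *
arc((.6085,-.1323),.07,np.arange(5.5,67,5.5))
E
```

```text
t 4.47 F [0.3 0.4 0.1] M [-0.    0.    0.04] w 0.0 tcp [ 0.545  -0.1018  0.1141] r 0.07046476860497015 ang 154.33287283542123 toolx -26.4014549462821
5.5 148.8 [ 0.0007 -0.0067  0.    ] 0.096
11.0 143.3 [ 0.0016 -0.0134  0.    ] 0.192
16.5 137.8 [ 0.0031 -0.0199  0.    ] 0.288
22.0 132.3 [ 0.0052 -0.0263  0.    ] 0.384
27.5 126.8 [ 0.008  -0.0324  0.    ] 0.48
33.0 121.3 [ 0.0113 -0.0383  0.    ] 0.576
38.5 115.8 [ 0.0151 -0.0438  0.    ] 0.672
44.0 110.3 [ 0.0195 -0.0489  0.    ] 0.768
49.5 104.8 [ 0.0243 -0.0535  0.    ] 0.864
55.0 99.3 [ 0.0296 -0.0577  0.    ] 0.96
60.5 93.8 [ 0.0352 -0.0614  0.    ] 1.056
66.0 88.3 [ 0.0412 -0.0645  0.    ] 1.152
```

Width 0 means nothing is between the pads. I'll look.

Run:
```python
from go import *
from h import *
for n in("side","wrist","top"):
    c=capture(n);pickle.dump(c,open(f"pics/{n}3.pkl","wb"))
    im=c["frame"][:,:,::-1]
    if n=="side": im=im[130:330,140:400]
    if n=="top": im=im[130:300,190:450]
    cv2.imwrite(f"pics/{n}3.png",cv2.resize(im,None,fx=780/im.shape[1],fy=780/im.shape[1],interpolation=cv2.INTER_CUBIC))
```

```text
(no output)
```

View pics/side3.png

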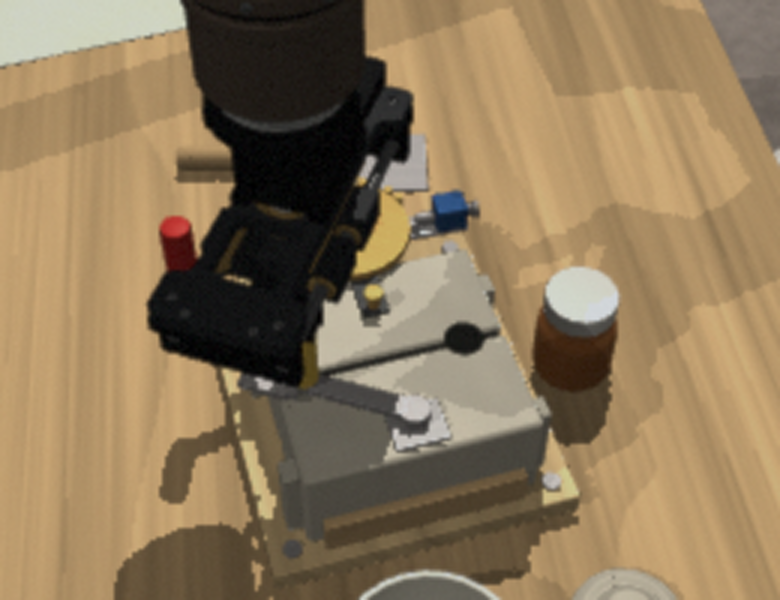

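View pics/wrist3.png

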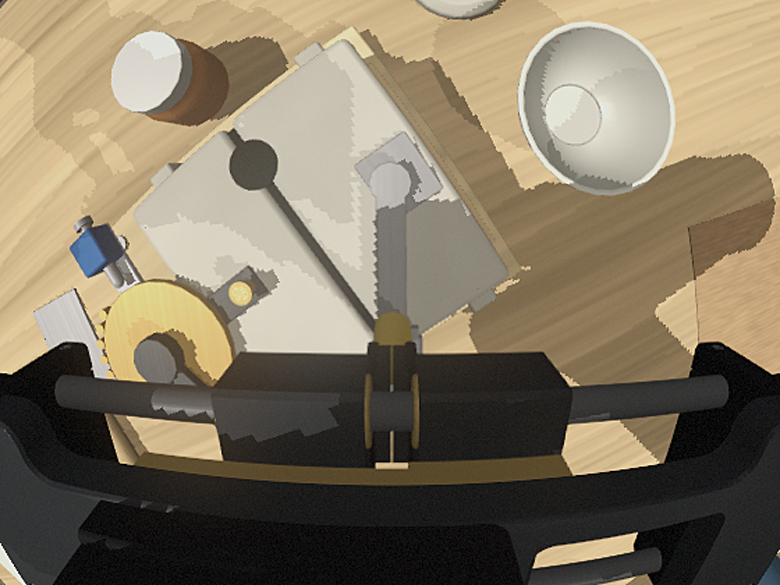

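View pics/top3.png

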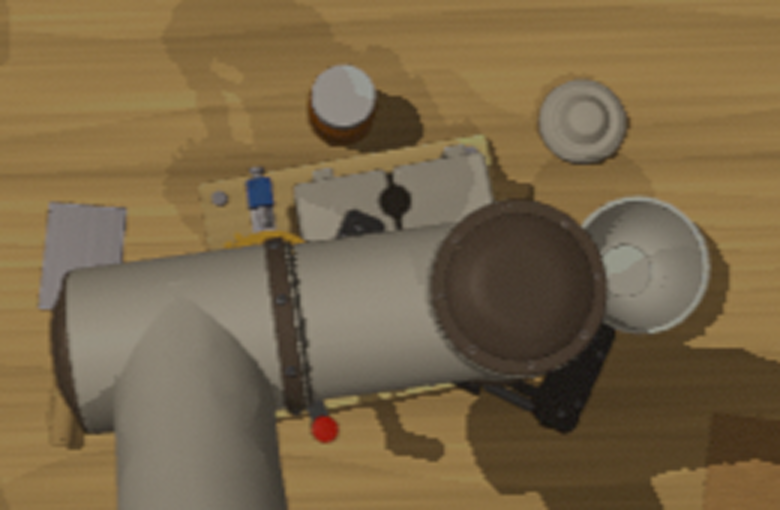

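Run:
```python
from h import *
from station import sense
s=sense();R=np.array(s["ee_rot"]);t=np.array(s["tcp_pos"])
c=pickle.load(open("pics/wrist3.pkl","rb"));k=780/560
for n,p in dict(tcp=t,grasp=t-R[:,2]*.019,knobtop=[.5453,-.1017,.148],knobbot=[.5453,-.1017,.1],lp=[.585,.0216,.107],hp=[.6085,-.1323,.105],stud=[.5944,-.0429,.102],redtop=[.4764,-.0155,.154],red0=[.4764,-.0155,.106]).items(): print(n,np.round(proj(c,p,True)*k,1))
print(np.round(R.T@(np.array(c["world_from_camera"])[:3,3]-t),4))
c=pickle.load(open("pics/side3.pkl","rb"));
for n,p in dict(tcp=t,grasp=t-R[:,2]*.019,knobtop=[.5453,-.1017,.148],knobbot=[.5453,-.1017,.1]).items(): print("side",n,np.round((proj(c,p)-[140,130])*3,1))
```

```text
tcp [394.8 335.1]
grasp [395.1 350.9]
knobtop [394.7 364.9]
knobbot [394.2 324.5]
lp [157.1 359.6]
hp [392.9 179.6]
stud [243.4 290.6]
redtop [300. 548.]
red0 [313.3 489. ]
[ 0.074  -0.0014 -0.1963]
side tcp [303.  361.8]
side grasp [301.4 342.2]
side knobtop [300.6 326. ]
side knobbot [304.6 375.7]
```

Run:
```python
from h import *
c=pickle.load(open("pics/wrist3.pkl","rb"));im=c["frame"][210:350,210:360,::-1]
im=np.clip(im.astype(float)*1.8,0,255).astype('uint8')
cv2.imwrite("pics/z3.png",cv2.resize(im,None,fx=4,fy=4,interpolation=cv2.INTER_CUBIC))
c=pickle.load(open("pics/side3.pkl","rb"));im=c["frame"][205:275,185:285,::-1]
im=np.clip(im.astype(float)*1.8,0,255).astype('uint8')
cv2.imwrite("pics/z3s.png",cv2.resize(im,None,fx=7,fy=7,interpolation=cv2.INTER_CUBIC))
```

```text
(no output)
```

View pics/z3.png

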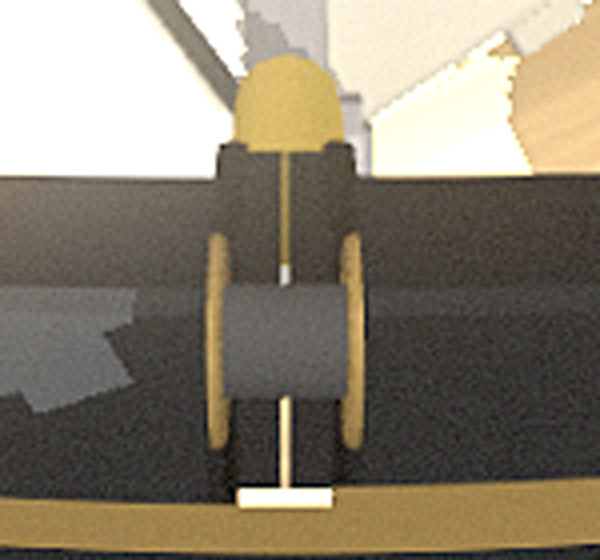

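View pics/z3s.png

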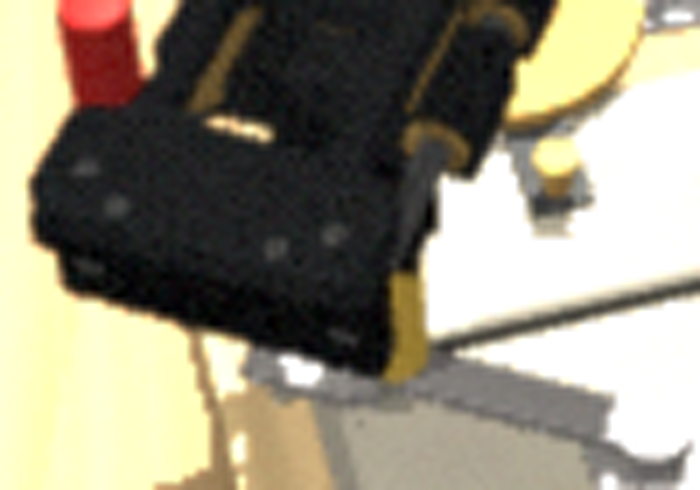

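Run:
```python
from h import *
from station import sense
s=sense();R=np.array(s["ee_rot"]);t=np.array(s["tcp_pos"])
c=pickle.load(open("pics/wrist3.pkl","rb"))
im=cv2.resize(c["frame"][150:400,60:510,::-1],None,fx=1.7,fy=1.7,interpolation=cv2.INTER_CUBIC)
for z,col in((0,(0,0,255)),(-.019,(0,255,0)),(-.04,(255,0,0)),(-.06,(255,0,255))):
  for x in(-.0095,.0095):
    for y in(-.0585,-.0435,-.015,0,.015,.0435,.0585):
      p=(proj(c,t+R@[x,y,z],True)-[60,150])*1.7;cv2.circle(im,(int(p[0]),int(p[1])),2,col,-1)
cv2.imwrite("pics/z3b.png",im)
c2=pickle.load(open("pics/wrist2.pkl","rb"))
T=np.array(c["world_from_camera"]);rel=R.T@T[:3,:3];o=R.T@(T[:3,3]-t)
im=cv2.resize(c2["frame"][150:400,60:510,::-1],None,fx=1.7,fy=1.7,interpolation=cv2.INTER_CUBIC)
for z,col in((0,(0,0,255)),(-.019,(0,255,0)),(-.04,(255,0,0)),(-.06,(255,0,255))):
  for x in(-.0095,.0095):
    for y in(-.0585,-.0435,.0435,.0585):
      p=(proj(c,t+R@[x,y,z],True)-[60,150])*1.7;cv2.circle(im,(int(p[0]),int(p[1])),2,col,-1)
cv2.imwrite("pics/z2b.png",im)
```

```text
(no output)
```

View pics/z3b.png

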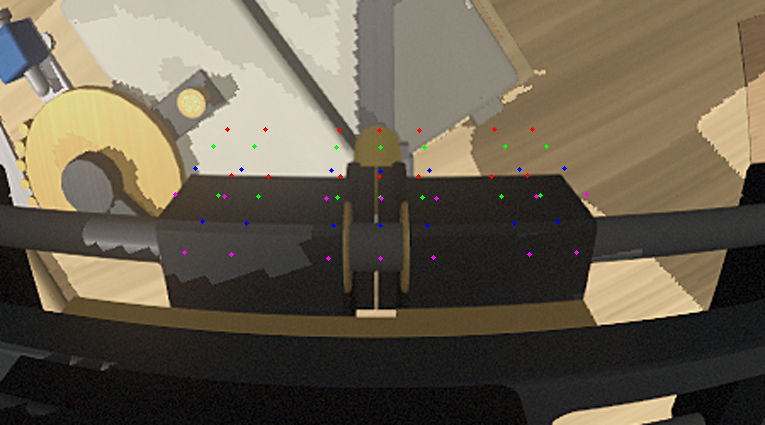

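View pics/z2b.png

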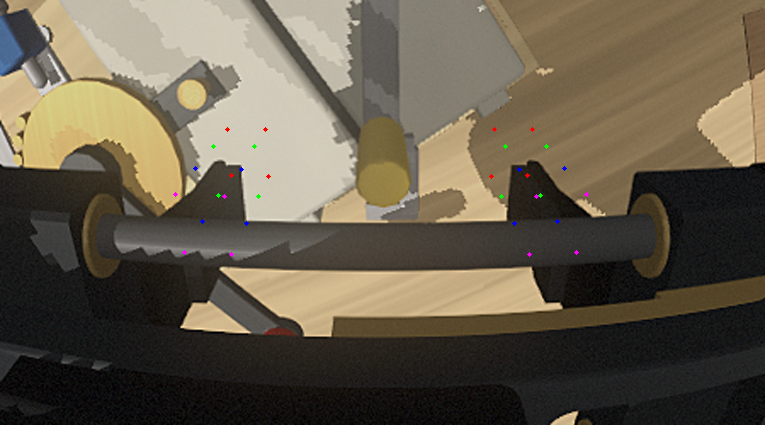

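Run:
```python
import station
print([n for n in dir(station) if not n.startswith("__")])
print(getattr(station,"hold_point_z",None))
```

```text
['PlanningError', 'capture', 'finish_job', 'hold_point_z', 'sense']
-0.0187
```

Wrist pictures 2 and 3 show the rendered fingertips level with points about 36 mm behind the stated TCP. That fits with the jaws shutting above the knob. I'll lift clear, turn the tool toward the side camera and check the real tip height before going lower.

jog_arm(moves=[[1,0,0,-0.01,0,0,0],[1,0,0,-0.03,0,0,0.1],[1,0,0,-0.06,0,0,0.22],[1,0,0,-0.08,0,0,0.34],[1,0,0,-0.1,0,0,0.46],[1,0,0,-0.1,0,0,0.58],[1,0,0,-0.1,0,0,0.7],[1,0,0,-0.1,0,0,0.82],[1,0,0,-0.1,0,0,0.94],[1,0,0,-0.1,0,0,1.0]])

```text
time_s: 5.45
tcp_pos: [0.5451, -0.1018, 0.215]
ee_rot: [[0.105, -0.994, 0.001], [-0.994, -0.105, -0.0], [0.0, -0.001, -1.0]]
wrist_force: [0.7, -0.7, 0.7]
gripper_width: 0.008
```

Run:
```python
from go import *
from h import *
s=sense();R=np.array(s["ee_rot"]);t=np.array(s["tcp_pos"]);print(t,s["gripper_width"],s["joints"])
for n in("side","wrist"):
    c=capture(n);pickle.dump(c,open(f"pics/{n}4.pkl","wb"))
    im=c["frame"][:,:,::-1].copy();o=np.array([0,0]);k=1.4
    if n=="side": o=np.array([140,110]);im=im[110:310,140:400];k=3
    im=cv2.resize(im,None,fx=k,fy=k,interpolation=cv2.INTER_CUBIC)
    im=np.clip(im.astype(float)*1.5,0,255).astype('uint8')
    for z,col in((0,(0,0,255)),(-.019,(0,255,0)),(-.04,(255,0,0)),(-.07,(255,0,255))):
        p=(proj(c,t+R@[0,0,z],n=="wrist")-o)*k;cv2.circle(im,(int(p[0]),int(p[1])),3,col,-1);print(n,z,np.round(p))
    cv2.imwrite(f"pics/{n}4.png",im)
```

```text
[ 0.54505941 -0.10184009  0.21502951] 0.008399832978200985 [ 6.17143824e+00  1.40731964e+01 -7.13291274e+00  8.26366255e-03
 -6.87360224e+01 -1.58693859e-01]
side 0 [294. 308.]
side -0.019 [292. 284.]
side -0.04 [290. 257.]
side -0.07 [286. 215.]
wrist 0 [394. 334.]
wrist -0.019 [394. 350.]
wrist -0.04 [394. 371.]
wrist -0.07 [394. 411.]
```

View pics/side4.png

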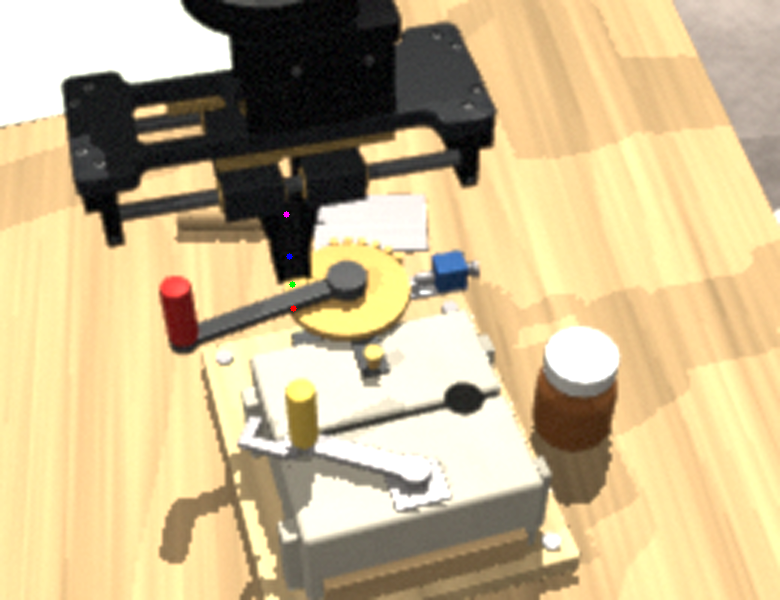

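View pics/wrist4.png

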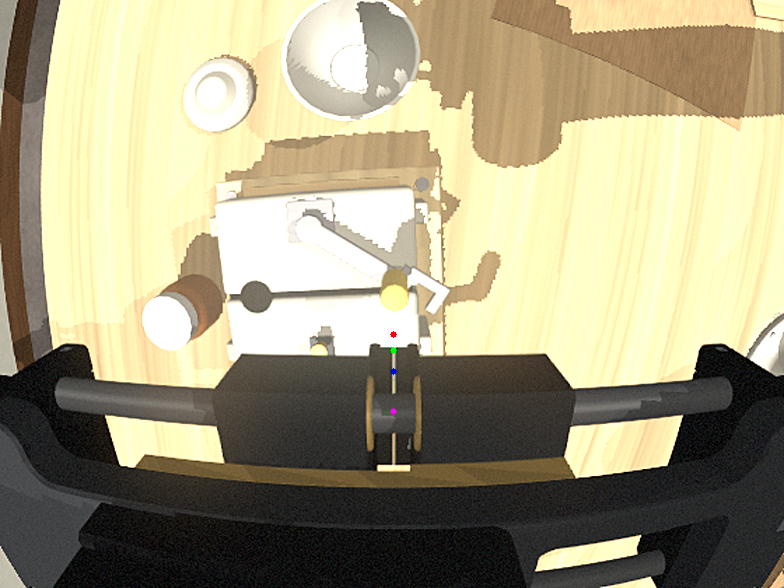

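Run:
```python
from h import *
from station import sense
s=sense();R=np.array(s["ee_rot"]);t=np.array(s["tcp_pos"])
w=pickle.load(open("pics/wrist4.pkl","rb"));c=pickle.load(open("pics/side4.pkl","rb"))
L=[ray(c,140+293/3,110+279/3),ray(w,394/1.4,346/1.4,True)]
A=0;b=0
for o,d in L:
    d=d/np.linalg.norm(d);M=np.eye(3)-np.outer(d,d);A=A+M;b=b+M@o
p=np.linalg.solve(A,b);print(R.T@(p-t))
```

```text
[ 0.00613822  0.00013253 -0.02963703]
```

The side picture shows the shut fingertips at about (293,279), while the stated TCP projects to (294,308). Triangulated, the tips sit about 30 mm behind the stated TCP and are laterally correct. I'll work about 30 mm lower, checking the force as I go.

jog_arm(moves=[[-0.3,0,0,0,0,0,-0.1],[-0.3,0,0,0,0,0,-0.22],[-0.3,0,0,0,0,0,-0.34],[-0.3,0,0,0,0,0,-0.46],[-0.3,0,0,0,0,0,-0.58],[-0.3,0,0,0.01,0,0,-0.7],[-0.3,0,0,0.02,0,0,-0.82],[-0.3,0,0,0.02,0,0,-0.94],[-0.3,0,0,0.02,0,0,-1.0],[-0.3,0,0,0.02,0,0,-1.0]])

```text
time_s: 6.38
tcp_pos: [0.545, -0.1018, 0.1944]
ee_rot: [[0.897, -0.442, 0.0], [-0.442, -0.897, -0.0], [0.0, 0.0, -1.0]]
wrist_force: [-0.4, -0.0, 0.3]
gripper_width: 0.626
```

Run:
```python
from go import *
plan([.5453,-.1017,.088],-26.5)
```

```text
t 6.38 j [  6.2  14.9  -9.    0.  -66.   57.6] tcp [ 0.545  -0.1018  0.1944] F [-0.4 -0.   0.3] w 0.626
shift [ 0.0002 -0.0003  0.1064] rot [ 0.     -0.0002  0.0044]
```

jog_arm(moves=[[-0.3,0,0,0.01,0,0,0],[-0.3,0,0,0.03,0,0,0],[-0.3,0,0,0.055,0,0,0],[-0.3,0,0,0.075,0,0,0],[-0.3,0,0,0.085,0,0,0],[-0.3,0,0,0.09,0,0,0],[-0.3,0,0,0.093,0,0,0],[-0.3,0,0,0.095,0,0,0],[-0.3,0,0,0.096,0,0,0],[-0.3,0,0,0.096,0,0,0]])

```text
time_s: 7.22
tcp_pos: [0.5456, -0.1018, 0.0988]
ee_rot: [[0.896, -0.445, 0.002], [-0.445, -0.896, 0.0], [0.001, -0.001, -1.0]]
wrist_force: [0.4, -0.3, 0.9]
gripper_width: 0.653
```

Run:
```python
from go import *
from h import *
plan([.5453,-.1017,.088],-26.5)
c=capture("wrist");pickle.dump(c,open("pics/wrist5.pkl","wb"))
cv2.imwrite("pics/wrist5.png",cv2.resize(c["frame"][:,:,::-1],None,fx=1.4,fy=1.4))
c=capture("side");pickle.dump(c,open("pics/side5.pkl","wb"))
cv2.imwrite("pics/side5.png",cv2.resize(c["frame"][130:330,140:400,::-1],None,fx=3,fy=3))
```

```text
t 7.22 j [  6.2  19.9 -16.7   0.  -53.2  57.4] tcp [ 0.5456 -0.1018  0.0988] F [ 0.4 -0.3  0.9] w 0.653
shift [-0.0003  0.0001  0.0108] rot [-0.0008 -0.0014  0.0017]
```

View pics/wrist5.png

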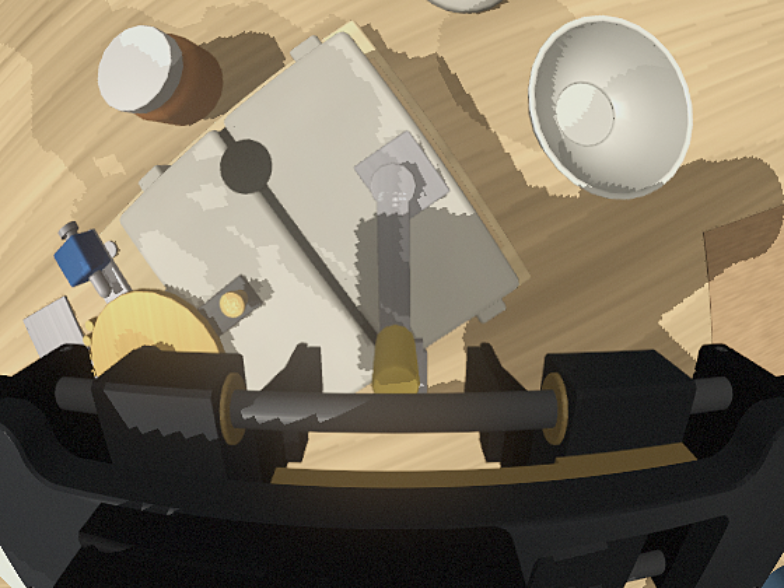

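View pics/side5.png

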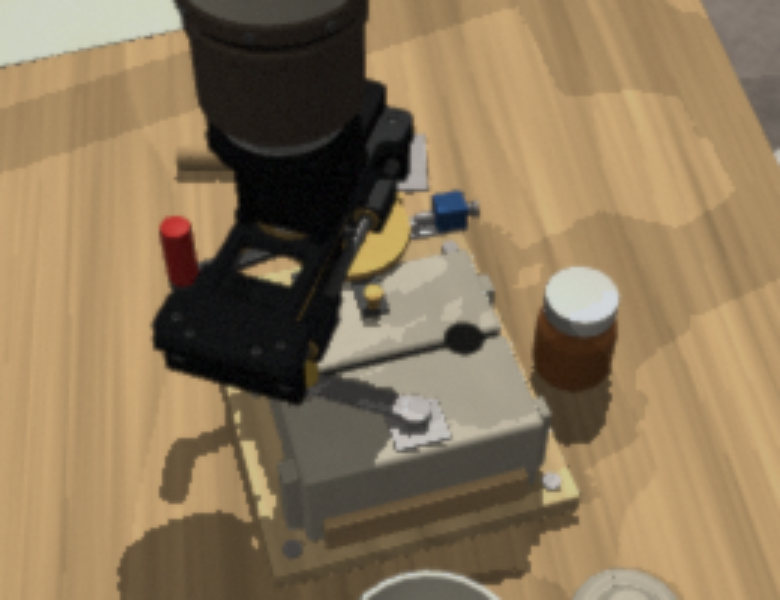

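The wrist view shows the knob at (396,360) between the fingers. I'll lower a little more and close.

jog_arm(moves=[[-0.3,0,0,0.004,0,0,0],[-0.3,0,0,0.009,0,0,0],[-0.3,0,0,0.012,0,0,0],[1,0,0,0.012,0,0,0],[1,0,0,0.012,0,0,0],[1,0,0,0.012,0,0,0],[1,0,0,0.012,0,0,0],[1,0,0,0.012,0,0,0],[1,0,0,0.012,0,0,0],[1,0,0,0.012,0,0,0]])

```text
time_s: 8.15
tcp_pos: [0.545, -0.1018, 0.0862]
ee_rot: [[0.896, -0.445, 0.0], [-0.445, -0.896, -0.0], [0.0, -0.0, -1.0]]
wrist_force: [-0.5, -1.0, 0.4]
gripper_width: 0.206
```

jog_arm(moves=[[1,0,0,0,0,0,0],[1,0,0,0,0,0,0],[1,0,0,0,0,0,0],[1,0,0,0,0,0,0],[1,0,0,0,0,0,0],[1,0,0,0,0,0,0],[1,0,0,0,0,0,0],[1,0,0,0,0,0,0],[1,0,0,0,0,0,0],[1,0,0,0,0,0,0]])

```text
time_s: 8.98
tcp_pos: [0.545, -0.1018, 0.0861]
ee_rot: [[0.896, -0.445, 0.0], [-0.445, -0.896, -0.0], [0.0, 0.0, -1.0]]
wrist_force: [-0.7, -0.8, 1.7]
gripper_width: 0.199
```

Run:
```python
from arc import *
arc((.6085,-.1323),.07,np.arange(5.5,67,5.5))
```

```text
t 8.98 F [-0.7 -0.8  1.7] M [-0.    0.19 -0.06] w 0.199 tcp [ 0.545  -0.1018  0.0861] r 0.0704560723293736 ang 154.38733412239654 toolx -26.40477233731124
5.5 148.9 [ 0.0007 -0.0067 -0.    ] 0.096
11.0 143.4 [ 0.0016 -0.0134 -0.    ] 0.192
16.5 137.9 [ 0.0031 -0.0199 -0.    ] 0.288
22.0 132.4 [ 0.0052 -0.0263 -0.    ] 0.384
27.5 126.9 [ 0.0079 -0.0324 -0.    ] 0.48
33.0 121.4 [ 0.0112 -0.0383 -0.    ] 0.576
38.5 115.9 [ 0.0151 -0.0438 -0.    ] 0.672
44.0 110.4 [ 0.0194 -0.0489 -0.    ] 0.768
49.5 104.9 [ 0.0243 -0.0536 -0.    ] 0.864
55.0 99.4 [ 0.0295 -0.0578 -0.    ] 0.96
60.5 93.9 [ 0.0351 -0.0614 -0.    ] 1.056
66.0 88.4 [ 0.0411 -0.0645 -0.    ] 1.152
```

The width of 0.2 (about 17 mm) means the knob is gripped. Now I swing it.

jog_arm(moves=[[1,0.0002,-0.003,0,0,0,0.05],[1,0.001,-0.0085,0,0,0,0.12],[1,0.002,-0.015,0,0,0,0.22],[1,0.0037,-0.0215,0,0,0,0.31],[1,0.006,-0.028,0,0,0,0.41],[1,0.009,-0.034,0,0,0,0.5],[1,0.0125,-0.04,0,0,0,0.6],[1,0.0165,-0.0452,0,0,0,0.7],[1,0.0194,-0.0489,0,0,0,0.77],[1,0.0225,-0.052,0,0,0,0.83]])

```text
time_s: 9.82
tcp_pos: [0.5882, -0.0652, 0.0861]
ee_rot: [[0.273, -0.962, -0.001], [-0.962, -0.273, -0.0], [0.0, 0.001, -1.0]]
wrist_force: [-1.7, -0.8, 2.6]
gripper_width: 0.199
```

Run:
```python
from arc import *
arc((.6085,-.1323),.07,np.arange(1,14,1))
```

```text
t 9.82 F [-1.7 -0.8  2.6] M [-0.16  0.4  -0.02] w 0.199 tcp [ 0.5882 -0.0652  0.0861] r 0.07011222686410591 ang 106.86755974498763 toolx -74.13944758572039
1 105.9 [ 0.0001 -0.0012 -0.    ] 0.017
2 104.9 [ 0.0001 -0.0024 -0.    ] 0.035
3 103.9 [ 0.0001 -0.0037 -0.    ] 0.052
4 102.9 [ 0.0002 -0.0049 -0.    ] 0.07
5 101.9 [ 0.0003 -0.0061 -0.    ] 0.087
6 100.9 [ 0.0004 -0.0073 -0.    ] 0.105
7 99.9 [ 0.0005 -0.0085 -0.    ] 0.122
8 98.9 [ 0.0006 -0.0098 -0.    ] 0.14
9 97.9 [ 0.0008 -0.011  -0.    ] 0.157
10 96.9 [ 0.001  -0.0122 -0.    ] 0.175
11 95.9 [ 0.0012 -0.0134 -0.    ] 0.192
12 94.9 [ 0.0014 -0.0146 -0.    ] 0.209
13 93.9 [ 0.0016 -0.0158 -0.    ] 0.227
```

jog_arm(moves=[[1,0.0001,-0.002,0,0,0,0.03],[1,0.0002,-0.004,0,0,0,0.06],[1,0.0003,-0.006,0,0,0,0.09],[1,0.0004,-0.0075,0,0,0,0.11],[1,0.0005,-0.0085,0,0,0,0.12],[1,0.0006,-0.0092,0,0,0,0.13],[1,0.0006,-0.0098,0,0,0,0.14],[1,0.0006,-0.0102,0,0,0,0.145],[1,0.0006,-0.0102,0,0,0,0.145],[1,0.0006,-0.0102,0,0,0,0.145]])

```text
time_s: 10.65
tcp_pos: [0.5974, -0.0632, 0.0861]
ee_rot: [[0.135, -0.991, -0.002], [-0.991, -0.135, -0.0], [0.0, 0.002, -1.0]]
wrist_force: [-3.7, 0.1, 4.5]
gripper_width: 0.195
```

Run:
```python
from arc import *
arc((.6085,-.1323),.07,np.arange(1,5,1))
```

```text
t 10.65 F [-3.7  0.1  4.5] M [0.1  1.17 0.06] w 0.195 tcp [ 0.5974 -0.0632  0.0861] r 0.07002424002060328 ang 99.09735274739113 toolx -82.25841401703907
1 98.1 [ 0.     -0.0012 -0.    ] 0.017
2 97.1 [ 0.     -0.0024 -0.    ] 0.035
3 96.1 [ 0.     -0.0037 -0.    ] 0.052
4 95.1 [ 0.0001 -0.0049 -0.    ] 0.07
```

jog_arm(moves=[[1,0,-0.0005,0,0,0,0],[1,0,-0.001,0,0,0,0],[1,0,-0.0015,0,0,0,0],[1,0,-0.002,0,0,0,0],[1,0,-0.002,0,0,0,0],[1,0,-0.002,0,0,0,0],[1,0,-0.002,0,0,0,0],[1,0,-0.002,0,0,0,0],[1,0,-0.002,0,0,0,0],[1,0,-0.002,0,0,0,0]])

```text
time_s: 11.48
tcp_pos: [0.5973, -0.0632, 0.0861]
ee_rot: [[0.134, -0.991, -0.006], [-0.991, -0.134, -0.001], [-0.0, 0.006, -1.0]]
wrist_force: [-8.3, 0.4, 9.3]
gripper_width: 0.194
```

Run:
```python
from arc import *
arc((.6085,-.1323),.07,np.arange(1,2,1))
from h import *
c=capture("side");pickle.dump(c,open("pics/side6.pkl","wb"))
cv2.imwrite("pics/side6.png",cv2.resize(c["frame"][150:300,160:360,::-1],None,fx=4,fy=4,interpolation=cv2.INTER_CUBIC))
c=capture("wrist");cv2.imwrite("pics/wrist6.png",cv2.resize(c["frame"][:,:,::-1],None,fx=1.4,fy=1.4))
```

```text
t 11.48 F [-8.3  0.4  9.3] M [0.18 2.38 0.04] w 0.194 tcp [ 0.5973 -0.0632  0.0861] r 0.07004606633989141 ang 99.1855190752444 toolx -82.27148957900148
1 98.2 [ 0.     -0.0012 -0.    ] 0.017
```

View pics/side6.png

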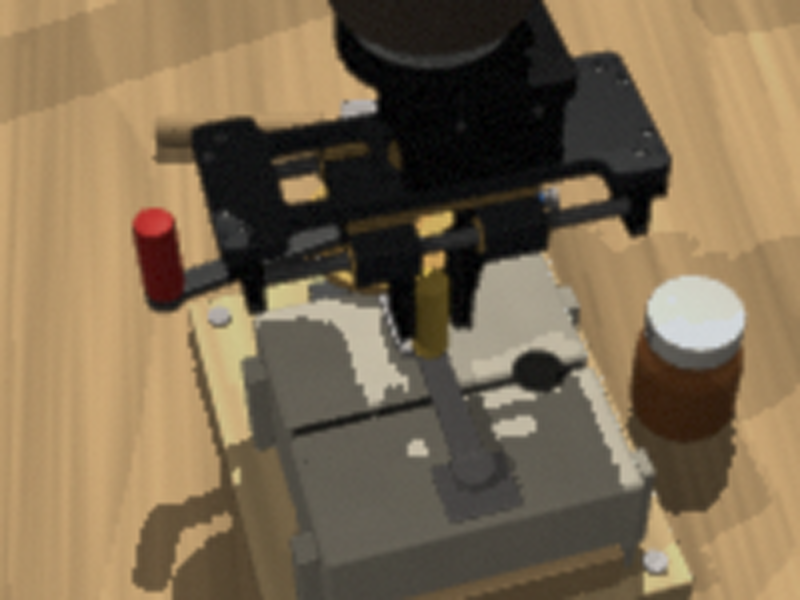

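View pics/wrist6.png

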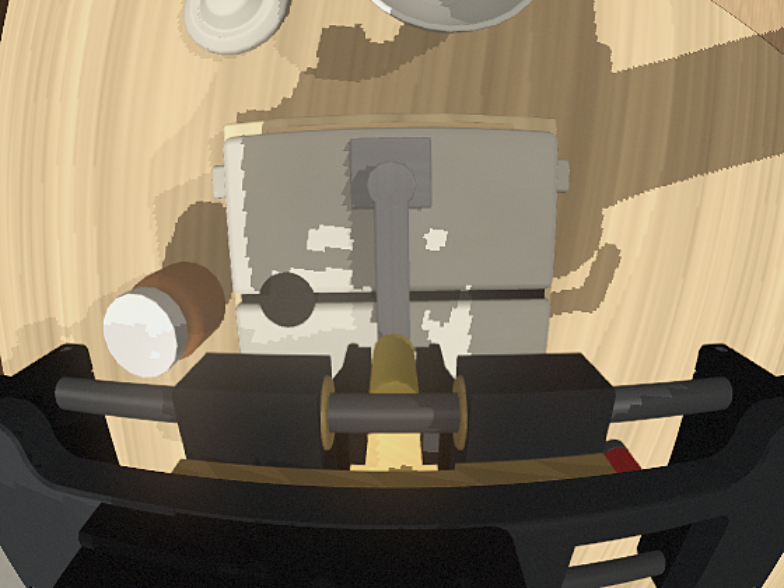

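The hook is against its stop (force rose to 8 N with no motion, and it lies parallel to the jig). I'll relax the push, open and lift.

jog_arm(moves=[[1,0,0.0015,0,0,0,0],[1,0,0.0022,0,0,0,0],[-0.3,0,0.0022,0,0,0,0],[-0.3,0,0.0022,0,0,0,0],[-0.3,0,0.0022,0,0,0,0],[-0.3,0,0.0022,0,0,0,0],[-0.3,0,0.0022,-0.02,0,0,0],[-0.3,0,0.0022,-0.05,0,0,0],[-0.3,0,0.0022,-0.08,0,0,0],[-0.3,0,0.0022,-0.1,0,0,0]])

```text
time_s: 12.42
tcp_pos: [0.5996, -0.063, 0.1889]
ee_rot: [[0.135, -0.991, 0.004], [-0.991, -0.135, -0.0], [0.001, -0.004, -1.0]]
wrist_force: [1.3, 0.9, 0.7]
gripper_width: 0.63
```

Run:
```python
from go import *
plan([.50,-.05,.19],19)
from h import *
k=0
for n in("side","wrist"):
    c=capture(n);pickle.dump(c,open(f"pics/{n}7.pkl","wb"))
c=pickle.load(open("pics/side7.pkl","rb"))
cv2.imwrite("pics/side7.png",cv2.resize(c["frame"][150:300,160:360,::-1],None,fx=4,fy=4,interpolation=cv2.INTER_CUBIC))
c=pickle.load(open("pics/wrist7.pkl","rb"));cv2.imwrite("pics/wrist7.png",cv2.resize(c["frame"][:,:,::-1],None,fx=1.4,fy=1.4))
```

```text
t 12.42 j [  9.4  19.7  -3.    0.1 -67.1  -1.7] tcp [ 0.5996 -0.063   0.1889] F [1.3 0.9 0.7] w 0.63
shift [-0.0264  0.0969 -0.0015] rot [-0.0023 -0.0044 -1.7669]
```

View pics/side7.png

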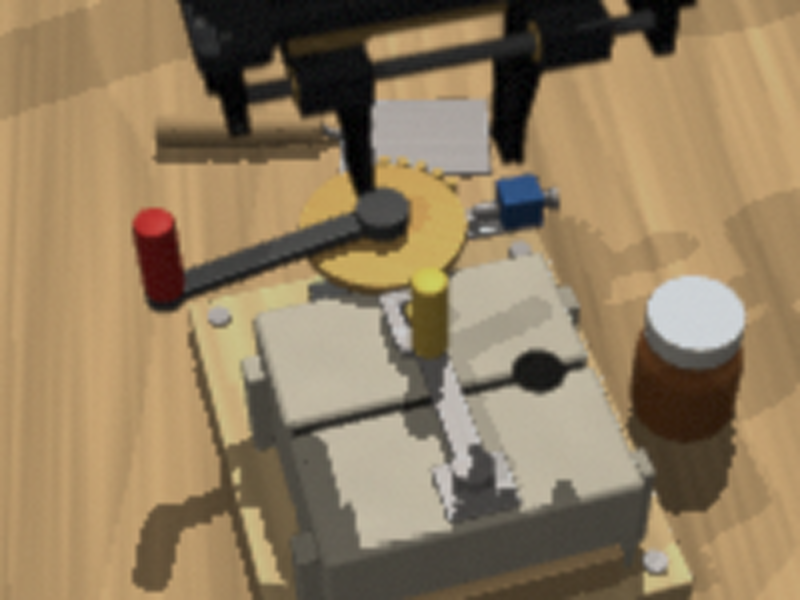

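View pics/wrist7.png

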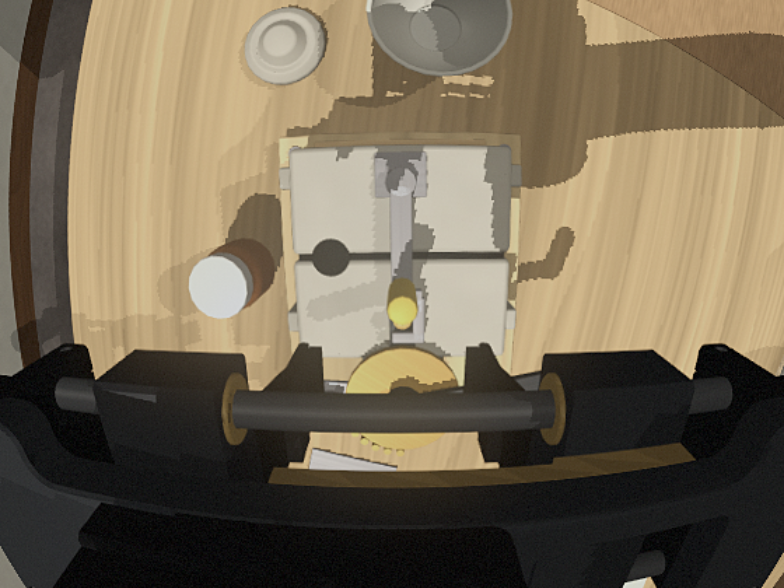

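Side and wrist views show the hook closed, lying along the jig with its notch at the stud. Wrist: hook pin (402,182), knob (403,310). Now I'll move over the red knob.

jog_arm(moves=[[-0.3,-0.003,0.006,0,0,0,-0.06],[-0.3,-0.009,0.016,0,0,0,-0.18],[-0.3,-0.016,0.03,0,0,0,-0.3],[-0.3,-0.024,0.044,0,0,0,-0.42],[-0.3,-0.032,0.058,0,0,0,-0.54],[-0.3,-0.04,0.072,0,0,0,-0.66],[-0.3,-0.047,0.086,0,0,0,-0.78],[-0.3,-0.055,0.1,0,0,0,-0.9],[-0.3,-0.061,0.11,0,0,0,-1.02],[-0.3,-0.0634,0.1157,0,0,0,-1.14]])

```text
time_s: 13.35
tcp_pos: [0.4734, -0.0153, 0.1852]
ee_rot: [[0.958, -0.285, -0.001], [-0.285, -0.958, 0.0], [-0.001, 0.0, -1.0]]
wrist_force: [1.0, 0.0, 0.6]
gripper_width: 0.649
```

Run:
```python
from go import *
plan([.4764,-.0158,.125],19)
```

```text
t 13.35 j [ 17.8   7.3 -20.1  -0.  -62.6  55.6] tcp [ 0.4734 -0.0153  0.1852] F [1.  0.  0.6] w 0.649
shift [ 0.0031 -0.0004  0.0602] rot [-4.00e-04  1.20e-03 -6.21e-01]
```

jog_arm(moves=[[-0.3,0.001,0,0.005,0,0,-0.1],[-0.3,0.001,0,0.015,0,0,-0.22],[-0.3,0.001,0,0.025,0,0,-0.34],[-0.3,0.001,0,0.035,0,0,-0.46],[-0.3,0.001,0,0.045,0,0,-0.56],[-0.3,0.001,0,0.05,0,0,-0.62],[-0.3,0.001,0,0.05,0,0,-0.62],[-0.3,0.001,0,0.05,0,0,-0.62],[-0.3,0.001,0,0.05,0,0,-0.62],[-0.3,0.001,0,0.05,0,0,-0.62]])

```text
time_s: 14.18
tcp_pos: [0.4762, -0.016, 0.1364]
ee_rot: [[0.948, 0.318, 0.001], [0.318, -0.948, 0.0], [0.001, 0.0, -1.0]]
wrist_force: [0.3, -0.1, 0.9]
gripper_width: 0.651
```

Run:
```python
from go import *
plan([.4764,-.0158,.093],19)
from h import *
c=capture("wrist");pickle.dump(c,open(f"pics/wrist8.pkl","wb"))
cv2.imwrite("pics/wrist8.png",cv2.resize(c["frame"][:,:,::-1],None,fx=1.4,fy=1.4))
for k in HS: print(k,blobs(c,k))
s=sense();R=np.array(s["ee_rot"]);t=np.array(s["tcp_pos"])
print("red top pred",proj(c,[.4764,-.0158,.154],True)*1.4,"bot",proj(c,[.4764,-.0158,.106],True)*1.4)
```

```text
t 14.18 j [ 17.7  10.3 -24.2   0.  -55.4  90.8] tcp [ 0.4762 -0.016   0.1364] F [ 0.3 -0.1  0.9] w 0.651
shift [ 0.0002 -0.0001  0.0434] rot [ 0.0001 -0.001  -0.0084]
red [([266, 217, 30, 49, 855], [279.1, 244.9])]
yellow []
blue []
red top pred [396.89902886 353.90586247] bot [396.29444371 318.5743696 ]
```

View pics/wrist8.png

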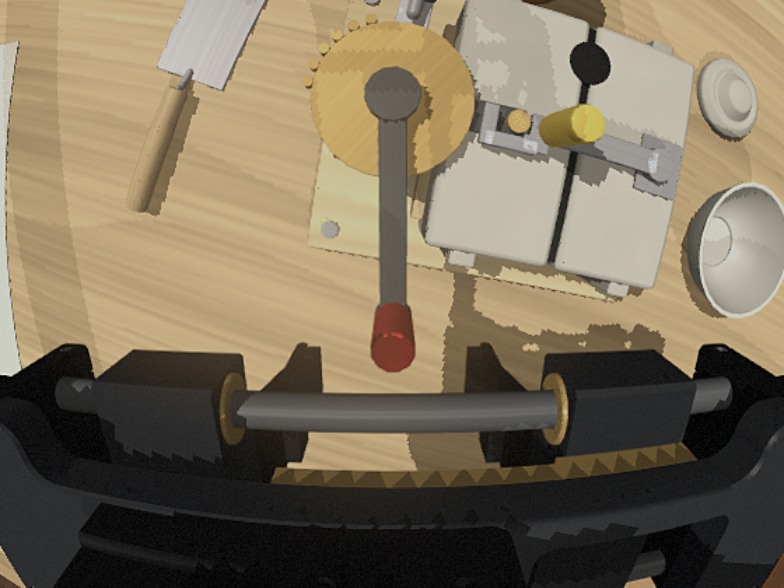

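The wrist view shows the red knob top at (392,350) between the fingers, and the hook round the stud at (518,121). I'll descend and grip.

jog_arm(moves=[[-0.3,0,-0.001,0.006,0,0,0],[-0.3,0,-0.001,0.015,0,0,0],[-0.3,0,-0.001,0.025,0,0,0],[-0.3,0,-0.001,0.033,0,0,0],[-0.3,0,-0.001,0.038,0,0,0],[-0.3,0,-0.001,0.041,0,0,0],[1,0,-0.001,0.041,0,0,0],[1,0,-0.001,0.041,0,0,0],[1,0,-0.001,0.041,0,0,0],[1,0,-0.001,0.041,0,0,0]])

```text
time_s: 15.07
tcp_pos: [0.4759, -0.015, 0.0955]
ee_rot: [[0.948, 0.319, 0.001], [0.319, -0.948, 0.0], [0.001, 0.0, -1.0]]
wrist_force: [0.0, 0.5, -0.1]
gripper_width: 0.428
```

jog_arm(moves=[[1,0,0,0,0,0,0],[1,0,0,0,0,0,0],[1,0,0,0,0,0,0],[1,0,0,0,0,0,0],[1,0,0,0,0,0,0],[1,0,0,0,0,0,0],[1,0,0,0,0,0,0],[1,0,0,0,0,0,0],[1,0,0,0,0,0,0],[1,0,0,0,0,0,0]])

```text
time_s: 15.9
tcp_pos: [0.4756, -0.0153, 0.0953]
ee_rot: [[0.948, 0.319, 0.0], [0.319, -0.948, -0.0], [0.0, 0.0, -1.0]]
wrist_force: [1.2, -4.6, 1.6]
gripper_width: 0.219
```

Run:
```python
from arc import *
arc((.585,.0216),.115,np.arange(2,70,2))
```

```text
t 15.9 F [ 1.2 -4.6  1.6] M [-1.51 -0.4  -0.07] w 0.219 tcp [ 0.4756 -0.0153  0.0953] r 0.11541897386241319 ang -161.35429776423132 toolx 18.575135951538588
2 -163.4 [ 0.0005 -0.004  -0.    ] 0.035
4 -165.4 [ 0.0007 -0.008  -0.    ] 0.07
6 -167.4 [ 0.001 -0.012 -0.   ] 0.105
8 -169.4 [ 0.0015 -0.016  -0.    ] 0.14
10 -171.4 [ 0.0021 -0.02   -0.    ] 0.175
12 -173.4 [ 0.0029 -0.0239 -0.    ] 0.209
14 -175.4 [ 0.0038 -0.0278 -0.    ] 0.244
16 -177.4 [ 0.0048 -0.0317 -0.    ] 0.279
18 -179.4 [ 0.006  -0.0355 -0.    ] 0.314
20 -181.4 [ 0.0073 -0.0393 -0.    ] 0.349
22 -183.4 [ 0.0087 -0.0431 -0.    ] 0.384
24 -185.4 [ 0.0103 -0.0468 -0.    ] 0.419
26 -187.4 [ 0.012  -0.0504 -0.    ] 0.454
28 -189.4 [ 0.0138 -0.054  -0.    ] 0.489
30 -191.4 [ 0.0158 -0.0575 -0.    ] 0.524
32 -193.4 [ 0.0178 -0.061  -0.    ] 0.559
34 -195.4 [ 0.02   -0.0643 -0.    ] 0.593
36 -197.4 [ 0.0223 -0.0676 -0.    ] 0.628
38 -199.4 [ 0.0247 -0.0708 -0.    ] 0.663
40 -201.4 [ 0.0272 -0.074  -0.    ] 0.698
42 -203.4 [ 0.0299 -0.077  -0.    ] 0.733
44 -205.4 [ 0.0326 -0.0799 -0.    ] 0.768
46 -207.4 [ 0.0354 -0.0828 -0.    ] 0.803
48 -209.4 [ 0.0384 -0.0855 -0.    ] 0.838
50 -211.4 [ 0.0414 -0.0881 -0.    ] 0.873
52 -213.4 [ 0.0445 -0.0907 -0.    ] 0.908
54 -215.4 [ 0.0477 -0.0931 -0.    ] 0.942
56 -217.4 [ 0.051  -0.0954 -0.    ] 0.977
58 -219.4 [ 0.0544 -0.0976 -0.    ] 1.012
60 -221.4 [ 0.0578 -0.0997 -0.    ] 1.047
62 -223.4 [ 0.0613 -0.1016 -0.    ] 1.082
64 -225.4 [ 0.0649 -0.1034 -0.    ] 1.117
66 -227.4 [ 0.0685 -0.1051 -0.    ] 1.152
68 -229.4 [ 0.0722 -0.1067 -0.    ] 1.187
```

Gripped (width 0.22, about 19 mm). Expected clicks at about 27°, 39.5°, 52° (4th at about 65°) and target about 58.4° from rest. I'll move to 20° first, then step and feel.

jog_arm(moves=[[1,0.0005,-0.004,0,0,0,0.035],[1,0.0007,-0.008,0,0,0,0.07],[1,0.001,-0.012,0,0,0,0.105],[1,0.0015,-0.016,0,0,0,0.14],[1,0.0021,-0.02,0,0,0,0.175],[1,0.0029,-0.0239,0,0,0,0.209],[1,0.0038,-0.0278,0,0,0,0.244],[1,0.0048,-0.0317,0,0,0,0.279],[1,0.006,-0.0355,0,0,0,0.314],[1,0.0073,-0.0393,0,0,0,0.349]])

```text
time_s: 16.73
tcp_pos: [0.4697, 0.0242, 0.0953]
ee_rot: [[1.0, -0.026, -0.0], [-0.026, -1.0, -0.001], [-0.0, 0.001, -1.0]]
wrist_force: [0.8, -4.6, 1.9]
gripper_width: 0.216
```

```bash
cat > lev.py <<'E'
from arc import *
def st(degs=()):
    s=sense();t=np.array(s["tcp_pos"]);F=np.array(s["wrist_force"]);P=np.array([.585,.0216])
    r=t[:2]-P;a=np.arctan2(r[1],r[0]);q=(198.65-np.degrees(a)+180)%360-180
    tan=np.array([np.sin(a),-np.cos(a)]);print("q",round(q,2),"Ftan",round(-F[:2]@tan,2),"Frad",round(F[:2]@r/np.hypot(*r),2),"Fz",round(F[2],1))
    arc(P,.115,degs)
E
python3 -c "
from lev import *
st(np.arange(1,11,1))"
```

```text
q 19.92 Ftan 4.54 Frad -0.89 Fz 1.9
t 16.73 F [ 0.8 -4.6  1.9] M [-1.87 -0.54  0.01] w 0.216 tcp [0.4697 0.0242 0.0953] r 0.11529232099246056 ang 178.73000938207775 toolx -1.5029932656172644
1 177.7 [ 0.0003 -0.002  -0.    ] 0.017
2 176.7 [ 0.0003 -0.004  -0.    ] 0.035
3 175.7 [ 0.0004 -0.006  -0.    ] 0.052
4 174.7 [ 0.0005 -0.008  -0.    ] 0.07
5 173.7 [ 0.0007 -0.01   -0.    ] 0.087
6 172.7 [ 0.0009 -0.012  -0.    ] 0.105
7 171.7 [ 0.0011 -0.014  -0.    ] 0.122
8 170.7 [ 0.0013 -0.016  -0.    ] 0.14
9 169.7 [ 0.0016 -0.018  -0.    ] 0.157
10 168.7 [ 0.002 -0.02  -0.   ] 0.175
```

jog_arm(moves=[[1,0.0001,-0.002,0,0,0,0.017],[1,0.0001,-0.004,0,0,0,0.035],[1,0.0001,-0.004,0,0,0,0.035],[1,0.0001,-0.004,0,0,0,0.035],[1,0.0001,-0.004,0,0,0,0.035],[1,0.0001,-0.004,0,0,0,0.035],[1,0.0001,-0.004,0,0,0,0.035],[1,0.0001,-0.004,0,0,0,0.035],[1,0.0001,-0.004,0,0,0,0.035],[1,0.0001,-0.004,0,0,0,0.035]])

```text
time_s: 17.57
tcp_pos: [0.4699, 0.0277, 0.0952]
ee_rot: [[0.998, -0.059, -0.001], [-0.059, -0.998, -0.001], [-0.001, 0.001, -1.0]]
wrist_force: [2.3, -6.7, 1.2]
gripper_width: 0.223
```

jog_arm(moves=[[1,0.0001,-0.002,0,0,0,0.017],[1,0.0001,-0.004,0,0,0,0.035],[1,0.0001,-0.004,0,0,0,0.035],[1,0.0001,-0.004,0,0,0,0.035],[1,0.0001,-0.004,0,0,0,0.035],[1,0.0001,-0.004,0,0,0,0.035],[1,0.0001,-0.004,0,0,0,0.035],[1,0.0001,-0.004,0,0,0,0.035],[1,0.0001,-0.004,0,0,0,0.035],[1,0.0001,-0.004,0,0,0,0.035]])

```text
time_s: 18.4
tcp_pos: [0.47, 0.0313, 0.0952]
ee_rot: [[0.996, -0.094, -0.001], [-0.094, -0.996, -0.002], [-0.001, 0.002, -1.0]]
wrist_force: [1.6, -8.6, 1.6]
gripper_width: 0.217
```

jog_arm(moves=[[1,0.0001,-0.002,0,0,0,0.017],[1,0.0001,-0.004,0,0,0,0.035],[1,0.0001,-0.004,0,0,0,0.035],[1,0.0001,-0.004,0,0,0,0.035],[1,0.0001,-0.004,0,0,0,0.035],[1,0.0001,-0.004,0,0,0,0.035],[1,0.0001,-0.004,0,0,0,0.035],[1,0.0001,-0.004,0,0,0,0.035],[1,0.0001,-0.004,0,0,0,0.035],[1,0.0001,-0.004,0,0,0,0.035]])

```text
time_s: 19.23
tcp_pos: [0.4705, 0.0355, 0.0952]
ee_rot: [[0.992, -0.129, -0.001], [-0.129, -0.992, -0.002], [-0.001, 0.002, -1.0]]
wrist_force: [0.5, -6.6, 1.4]
gripper_width: 0.221
```

jog_arm(moves=[[1,0.0001,-0.002,0,0,0,0.017],[1,0.0001,-0.004,0,0,0,0.035],[1,0.0001,-0.004,0,0,0,0.035],[1,0.0001,-0.004,0,0,0,0.035],[1,0.0001,-0.004,0,0,0,0.035],[1,0.0001,-0.004,0,0,0,0.035],[1,0.0001,-0.004,0,0,0,0.035],[1,0.0001,-0.004,0,0,0,0.035],[1,0.0001,-0.004,0,0,0,0.035],[1,0.0001,-0.004,0,0,0,0.035]])

```text
time_s: 20.07
tcp_pos: [0.4712, 0.0398, 0.0952]
ee_rot: [[0.986, -0.164, -0.001], [-0.164, -0.986, -0.001], [-0.001, 0.001, -1.0]]
wrist_force: [0.3, -6.0, 1.7]
gripper_width: 0.22
```

```bash
python3 -c "
from lev import *
st([2])"
```

```text
q 27.74 Ftan 5.88 Frad -1.22 Fz 1.7
t 20.07 F [ 0.3 -6.   1.7] M [-1.72 -0.34  0.02] w 0.22 tcp [0.4712 0.0398 0.0952] r 0.1152919265555042 ang 170.9086015076377 toolx -9.427254923024188
2 168.9 [ 0.0003 -0.004  -0.    ] 0.035
```

jog_arm(moves=[[1,0.0001,-0.003,0,0,0,0.026],[1,0.0003,-0.006,0,0,0,0.052],[1,0.0004,-0.008,0,0,0,0.07],[1,0.0006,-0.01,0,0,0,0.087],[1,0.0006,-0.01,0,0,0,0.087],[1,0.0006,-0.01,0,0,0,0.087],[1,0.0006,-0.01,0,0,0,0.087],[1,0.0006,-0.01,0,0,0,0.087],[1,0.0006,-0.01,0,0,0,0.087],[1,0.0006,-0.01,0,0,0,0.087]])

```text
time_s: 20.9
tcp_pos: [0.4732, 0.0493, 0.0952]
ee_rot: [[0.969, -0.249, -0.001], [-0.249, -0.969, -0.001], [-0.001, 0.002, -1.0]]
wrist_force: [0.4, -5.4, 2.7]
gripper_width: 0.218
```

jog_arm(moves=[[1,0,-0.002,0,0,0,0.017],[1,0,-0.003,0,0,0,0.026],[1,0,-0.003,0,0,0,0.026],[1,0,-0.003,0,0,0,0.026],[1,0,-0.003,0,0,0,0.026],[1,0,-0.003,0,0,0,0.026],[1,0,-0.003,0,0,0,0.026],[1,0,-0.003,0,0,0,0.026],[1,0,-0.003,0,0,0,0.026],[1,0,-0.003,0,0,0,0.026]])

```text
time_s: 21.73
tcp_pos: [0.4739, 0.0519, 0.0953]
ee_rot: [[0.962, -0.274, -0.001], [-0.274, -0.962, -0.002], [-0.001, 0.002, -1.0]]
wrist_force: [1.1, -6.5, 2.9]
gripper_width: 0.219
```

jog_arm(moves=[[1,0,-0.002,0,0,0,0.017],[1,0,-0.003,0,0,0,0.026],[1,0,-0.003,0,0,0,0.026],[1,0,-0.003,0,0,0,0.026],[1,0,-0.003,0,0,0,0.026],[1,0,-0.003,0,0,0,0.026],[1,0,-0.003,0,0,0,0.026],[1,0,-0.003,0,0,0,0.026],[1,0,-0.003,0,0,0,0.026],[1,0,-0.003,0,0,0,0.026]])

```text
time_s: 22.57
tcp_pos: [0.4745, 0.0544, 0.0952]
ee_rot: [[0.954, -0.299, -0.002], [-0.299, -0.954, -0.003], [-0.001, 0.003, -1.0]]
wrist_force: [1.9, -9.0, 3.2]
gripper_width: 0.22
```

jog_arm(moves=[[1,0,-0.002,0,0,0,0.017],[1,0,-0.003,0,0,0,0.026],[1,0,-0.003,0,0,0,0.026],[1,0,-0.003,0,0,0,0.026],[1,0,-0.003,0,0,0,0.026],[1,0,-0.003,0,0,0,0.026],[1,0,-0.003,0,0,0,0.026],[1,0,-0.003,0,0,0,0.026],[1,0,-0.003,0,0,0,0.026],[1,0,-0.003,0,0,0,0.026]])

```text
time_s: 23.4
tcp_pos: [0.4753, 0.0572, 0.0952]
ee_rot: [[0.946, -0.323, -0.002], [-0.323, -0.946, -0.003], [-0.001, 0.003, -1.0]]
wrist_force: [0.2, -9.3, 3.0]
gripper_width: 0.224
```

```bash
python3 -c "
from lev import *
st([2])"
```

```text
q 36.61 Ftan 8.77 Frad -3.07 Fz 3.0
t 23.4 F [ 0.2 -9.3  3. ] M [-2.68 -0.4   0.15] w 0.224 tcp [0.4753 0.0572 0.0952] r 0.11527788885508679 ang 162.03686239380758 toolx -18.856144774477826
2 160.0 [ 0.0003 -0.004  -0.    ] 0.035
```

Peaks before the drops come at about 24° and 37°, spaced 12.6° as they should be. I'll continue past the second click.

jog_arm(moves=[[1,0,-0.002,0,0,0,0.017],[1,0,-0.003,0,0,0,0.026],[1,0,-0.003,0,0,0,0.026],[1,0,-0.003,0,0,0,0.026],[1,0,-0.003,0,0,0,0.026],[1,0,-0.003,0,0,0,0.026],[1,0,-0.003,0,0,0,0.026],[1,0,-0.003,0,0,0,0.026],[1,0,-0.003,0,0,0,0.026],[1,0,-0.003,0,0,0,0.026]])

```text
time_s: 24.23
tcp_pos: [0.4764, 0.0602, 0.0952]
ee_rot: [[0.938, -0.348, -0.002], [-0.348, -0.938, -0.002], [-0.001, 0.003, -1.0]]
wrist_force: [1.0, -8.9, 3.4]
gripper_width: 0.218
```

jog_arm(moves=[[1,0,-0.002,0,0,0,0.017],[1,0,-0.003,0,0,0,0.026],[1,0,-0.003,0,0,0,0.026],[1,0,-0.003,0,0,0,0.026],[1,0,-0.003,0,0,0,0.026],[1,0,-0.003,0,0,0,0.026],[1,0,-0.003,0,0,0,0.026],[1,0,-0.003,0,0,0,0.026],[1,0,-0.003,0,0,0,0.026],[1,0,-0.003,0,0,0,0.026]])

```text
time_s: 25.07
tcp_pos: [0.4776, 0.0634, 0.0952]
ee_rot: [[0.928, -0.372, -0.001], [-0.372, -0.928, -0.002], [-0.001, 0.002, -1.0]]
wrist_force: [1.1, -7.5, 2.4]
gripper_width: 0.221
```

```bash
python3 -c "
from lev import *
from h import *
st(np.arange(1,8))
c=capture('wrist');pickle.dump(c,open('pics/wrist9.pkl','wb'))
cv2.imwrite('pics/wrist9.png',cv2.resize(c['frame'][:,:,::-1],None,fx=1.4,fy=1.4))
c=capture('top');pickle.dump(c,open('pics/top9.pkl','wb'))
cv2.imwrite('pics/top9.png',cv2.resize(c['frame'][160:310,210:410,::-1],None,fx=4,fy=4,interpolation=cv2.INTER_CUBIC))
"
```

```text
q 39.9 Ftan 6.55 Frad -3.71 Fz 2.4
t 25.07 F [ 1.1 -7.5  2.4] M [-2.06 -0.36  0.09] w 0.221 tcp [0.4776 0.0634 0.0952] r 0.11521200182278896 ang 158.75172455086553 toolx -21.852066513307168
1 157.8 [ 0.0002 -0.002  -0.    ] 0.017
2 156.8 [ 0.0002 -0.004  -0.    ] 0.035
3 155.8 [ 0.0003 -0.006  -0.    ] 0.052
4 154.8 [ 0.0004 -0.008  -0.    ] 0.07
5 153.8 [ 0.0005 -0.01   -0.    ] 0.087
6 152.8 [ 0.0007 -0.012  -0.    ] 0.105
7 151.8 [ 0.0009 -0.014  -0.    ] 0.122
```

View pics/wrist9.png

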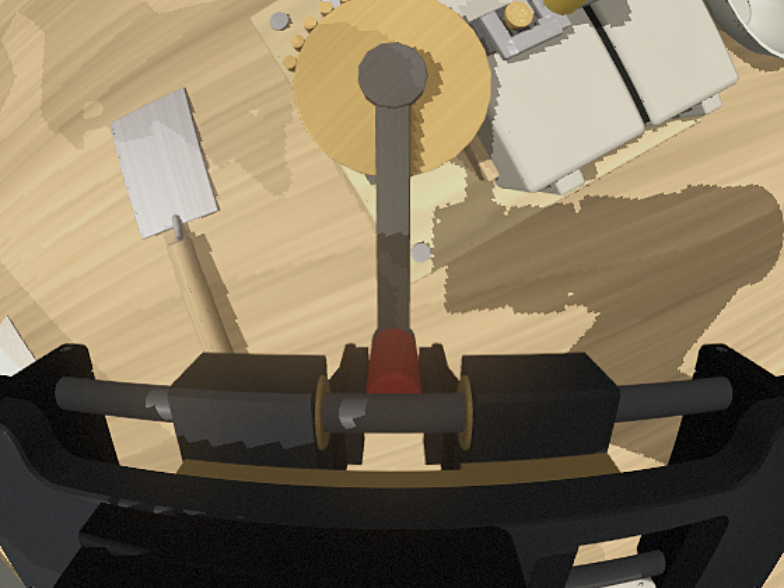

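View pics/top9.png

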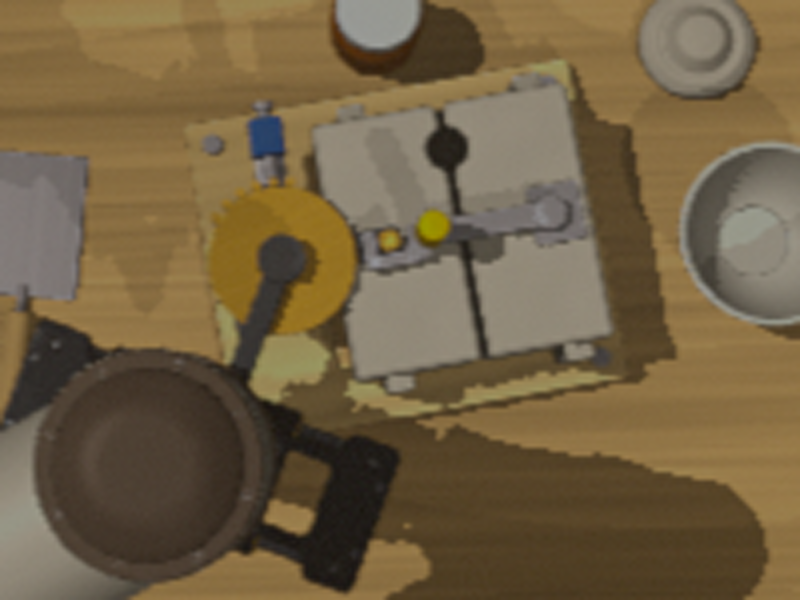

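The top view shows the hook still closed round the stud at crop (390,240) and the pawl at (267,138). The second click has passed. I'll continue toward the third, expected at about 50–52°.

jog_arm(moves=[[1,0.0001,-0.003,0,0,0,0.026],[1,0.0003,-0.006,0,0,0,0.052],[1,0.0004,-0.008,0,0,0,0.07],[1,0.0005,-0.01,0,0,0,0.087],[1,0.0005,-0.01,0,0,0,0.087],[1,0.0005,-0.01,0,0,0,0.087],[1,0.0005,-0.01,0,0,0,0.087],[1,0.0005,-0.01,0,0,0,0.087],[1,0.0005,-0.01,0,0,0,0.087],[1,0.0005,-0.01,0,0,0,0.087]])

```text
time_s: 26.0
tcp_pos: [0.4817, 0.0723, 0.0952]
ee_rot: [[0.892, -0.451, -0.002], [-0.451, -0.892, -0.002], [-0.001, 0.003, -1.0]]
wrist_force: [0.6, -6.9, 2.1]
gripper_width: 0.217
```

jog_arm(moves=[[1,0,-0.002,0,0,0,0.017],[1,0,-0.003,0,0,0,0.026],[1,0,-0.003,0,0,0,0.026],[1,0,-0.003,0,0,0,0.026],[1,0,-0.003,0,0,0,0.026],[1,0,-0.003,0,0,0,0.026],[1,0,-0.003,0,0,0,0.026],[1,0,-0.003,0,0,0,0.026],[1,0,-0.003,0,0,0,0.026],[1,0,-0.003,0,0,0,0.026]])

```text
time_s: 26.83
tcp_pos: [0.4829, 0.0747, 0.0952]
ee_rot: [[0.88, -0.474, -0.002], [-0.474, -0.88, -0.003], [-0.001, 0.003, -1.0]]
wrist_force: [1.6, -9.2, 4.0]
gripper_width: 0.221
```

jog_arm(moves=[[1,0,-0.002,0,0,0,0.017],[1,0,-0.003,0,0,0,0.026],[1,0,-0.003,0,0,0,0.026],[1,0,-0.003,0,0,0,0.026],[1,0,-0.003,0,0,0,0.026],[1,0,-0.003,0,0,0,0.026],[1,0,-0.003,0,0,0,0.026],[1,0,-0.003,0,0,0,0.026],[1,0,-0.003,0,0,0,0.026],[1,0,-0.003,0,0,0,0.026]])

```text
time_s: 27.67
tcp_pos: [0.484, 0.0769, 0.0952]
ee_rot: [[0.868, -0.497, -0.003], [-0.497, -0.868, -0.003], [-0.001, 0.004, -1.0]]
wrist_force: [0.1, -9.9, 3.8]
gripper_width: 0.218
```

```bash
python3 -c "
from lev import *
st([1.5,2])
"
```

```text
q 47.36 Ftan 8.64 Frad -4.9 Fz 3.8
t 27.67 F [ 0.1 -9.9  3.8] M [-2.73 -0.21  0.15] w 0.218 tcp [0.484  0.0769 0.0952] r 0.11513971024561444 ang 151.29197506376664 toolx -29.79831403686879
1.5 149.8 [ 0.0001 -0.003  -0.    ] 0.026
2 149.3 [ 0.0001 -0.004  -0.    ] 0.035
```

jog_arm(moves=[[1,0,-0.002,0,0,0,0.017],[1,0,-0.003,0,0,0,0.026],[1,0,-0.003,0,0,0,0.026],[1,0,-0.003,0,0,0,0.026],[1,0,-0.003,0,0,0,0.026],[1,0,-0.003,0,0,0,0.026],[1,0,-0.003,0,0,0,0.026],[1,0,-0.003,0,0,0,0.026],[1,0,-0.003,0,0,0,0.026],[1,0,-0.003,0,0,0,0.026]])

```text
time_s: 28.5
tcp_pos: [0.4852, 0.0792, 0.0952]
ee_rot: [[0.855, -0.519, -0.004], [-0.519, -0.855, -0.004], [-0.001, 0.005, -1.0]]
wrist_force: [0.6, -10.0, 4.4]
gripper_width: 0.221
```

jog_arm(moves=[[1,0,-0.002,0,0,0,0.017],[1,0,-0.003,0,0,0,0.026],[1,0,-0.003,0,0,0,0.026],[1,0,-0.003,0,0,0,0.026],[1,0,-0.003,0,0,0,0.026],[1,0,-0.003,0,0,0,0.026],[1,0,-0.003,0,0,0,0.026],[1,0,-0.003,0,0,0,0.026],[1,0,-0.003,0,0,0,0.026],[1,0,-0.003,0,0,0,0.026]])

```text
time_s: 29.33
tcp_pos: [0.4869, 0.0819, 0.0952]
ee_rot: [[0.841, -0.541, -0.003], [-0.541, -0.841, -0.004], [-0.001, 0.005, -1.0]]
wrist_force: [0.2, -9.7, 4.5]
gripper_width: 0.222
```

jog_arm(moves=[[1,0,-0.002,0,0,0,0.017],[1,0,-0.003,0,0,0,0.026],[1,0,-0.003,0,0,0,0.026],[1,0,-0.003,0,0,0,0.026],[1,0,-0.003,0,0,0,0.026],[1,0,-0.003,0,0,0,0.026],[1,0,-0.003,0,0,0,0.026],[1,0,-0.003,0,0,0,0.026],[1,0,-0.003,0,0,0,0.026],[1,0,-0.003,0,0,0,0.026]])

```text
time_s: 30.17
tcp_pos: [0.4887, 0.0847, 0.0952]
ee_rot: [[0.826, -0.563, -0.003], [-0.563, -0.826, -0.003], [-0.0, 0.004, -1.0]]
wrist_force: [1.0, -8.7, 3.4]
gripper_width: 0.219
```

```bash
python3 -c "
from lev import *
st([1.5,2])
"
```

```text
q 51.89 Ftan 6.72 Frad -5.58 Fz 3.4
t 30.17 F [ 1.  -8.7  3.4] M [-2.51 -0.23  0.14] w 0.219 tcp [0.4887 0.0847 0.0952] r 0.11508951392141258 ang 146.758454960102 toolx -34.27719139633469
1.5 145.3 [ 0.0001 -0.003  -0.    ] 0.026
2 144.8 [ 0.0001 -0.004  -0.    ] 0.035
```

The third drop is felt at about 51° (8.4 → 8.2 → 6.7 N). I'll move to the notch centre at about 57° and relax the radial force a little.

jog_arm(moves=[[1,0.0003,-0.002,0,0,0,0.017],[1,0.0006,-0.004,0,0,0,0.035],[1,0.001,-0.006,0,0,0,0.052],[1,0.0013,-0.008,0,0,0,0.07],[1,0.0015,-0.01,0,0,0,0.087],[1,0.0015,-0.01,0,0,0,0.087],[1,0.0015,-0.01,0,0,0,0.087],[1,0.0015,-0.01,0,0,0,0.087],[1,0.0015,-0.01,0,0,0,0.087],[1,0.0015,-0.01,0,0,0,0.087]])

```text
time_s: 31.0
tcp_pos: [0.4947, 0.0928, 0.0952]
ee_rot: [[0.774, -0.633, -0.004], [-0.633, -0.774, -0.002], [-0.002, 0.004, -1.0]]
wrist_force: [-3.5, -4.6, 6.4]
gripper_width: 0.221
```

```bash
python3 -c "
from lev import *
from h import *
st([1,2])
for n,b,k in(('top',(210,160,410,310),4),('wrist',(0,0,560,420),1.4),('side',(160,130,360,280),4)):
    c=capture(n);pickle.dump(c,open('pics/%s10.pkl'%n,'wb'))
    cv2.imwrite('pics/%s10.png'%n,cv2.resize(c['frame'][b[1]:b[3],b[0]:b[2],::-1],None,fx=k,fy=k,interpolation=cv2.INTER_CUBIC))
"
```

```text
q 56.9 Ftan 5.74 Frad -0.11 Fz 6.4
t 31.0 F [-3.5 -4.6  6.4] M [-1.57  0.73  0.13] w 0.221 tcp [0.4947 0.0928 0.0952] r 0.11493361486806417 ang 141.74725112830123 toolx -39.276231677148886
1 140.7 [-0.0001 -0.002  -0.    ] 0.017
2 139.7 [-0.0001 -0.004  -0.    ] 0.035
```

View pics/wrist10.png

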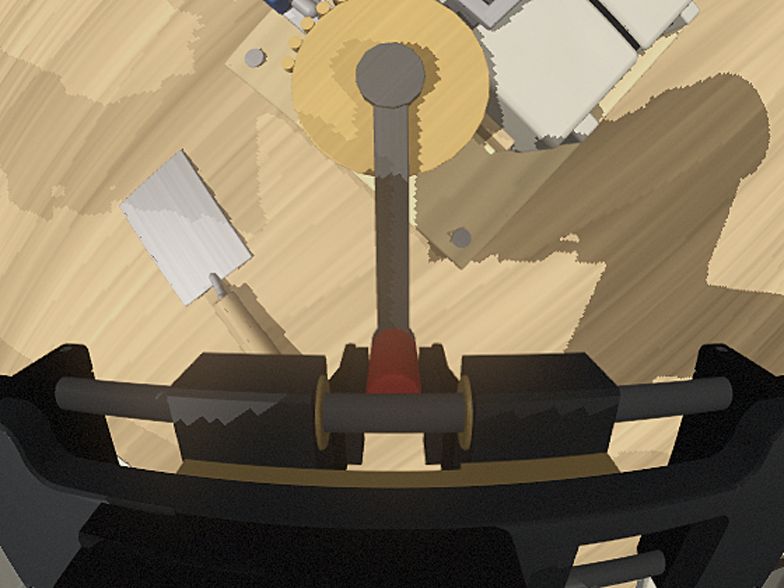

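View pics/top10.png

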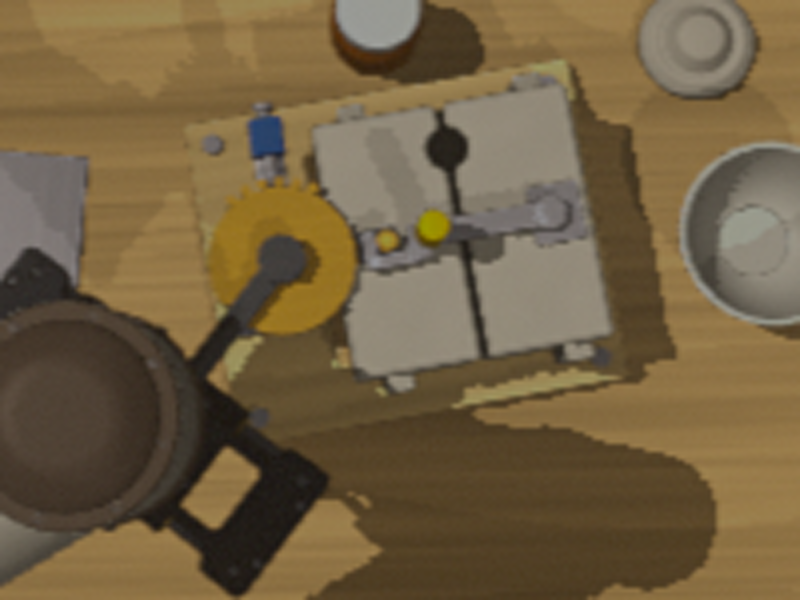

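View pics/side10.png

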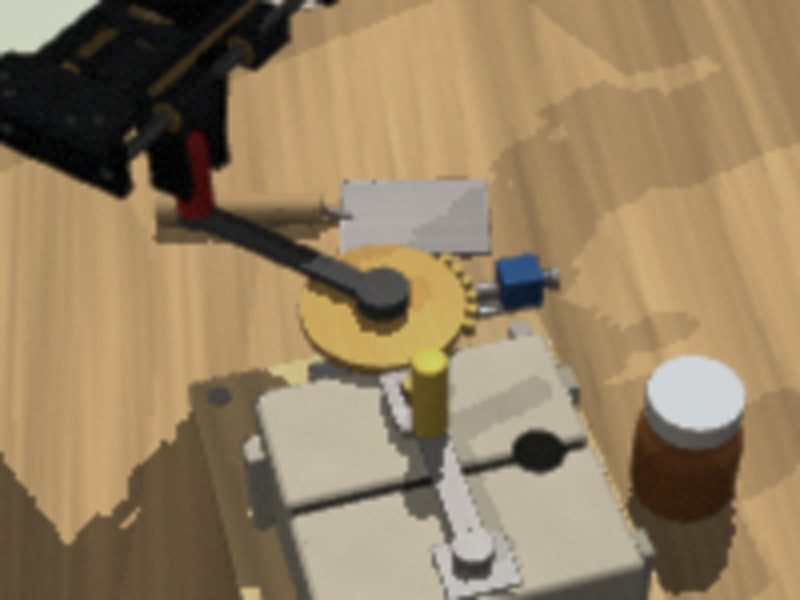

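```bash
python3 -c "
from h import *
a=pickle.load(open('pics/side10.pkl','rb'))['frame'][188:220,262:306,::-1]
b=pickle.load(open('pics/top10.pkl','rb'))['frame'][182:232,255:305,::-1]
b=np.clip(b.astype(float)*1.6,0,255).astype('uint8')
A=cv2.resize(a,(400*44//32,400),interpolation=cv2.INTER_CUBIC);B=cv2.resize(b,(240,240),interpolation=cv2.INTER_CUBIC);B=cv2.copyMakeBorder(B,0,160,0,0,0)
cv2.imwrite('pics/z10.png',np.hstack([A,B]))
S=pickle.load(open('pics/side10.pkl','rb'));T=pickle.load(open('pics/top10.pkl','rb'))
# predicted pin teeth: lever arm world angle 141.75 ; third-notch axis = arm-134.42
for arm in (141.75,):
  for i in range(6):
    an=np.radians(arm-134.42)+ (2.5-i)*.22
    p=[.585+.045*np.cos(an),.0216+.045*np.sin(an),.097]
    print(i+1,np.round(np.degrees(an),1),'side z10',np.round((proj(S,p)-[262,188])*12.5),'full',np.round(proj(S,p),1))
an=np.radians(5.8);p=[.585+.045*np.cos(an),.0216+.045*np.sin(an),.094];print('pawlpt',np.round((proj(S,p)-[262,188])*12.5))
"
```

```text
1 38.8 side z10 [114.  67.] full [271.1 193.3]
2 26.2 side z10 [153. 100.] full [274.2 196. ]
3 13.6 side z10 [181. 138.] full [276.5 199. ]
4 1.0 side z10 [198. 181.] full [277.8 202.4]
5 -11.6 side z10 [201. 225.] full [278.1 206. ]
6 -24.2 side z10 [191. 270.] full [277.3 209.6]
pawlpt [193. 177.]
```

View pics/z10.png

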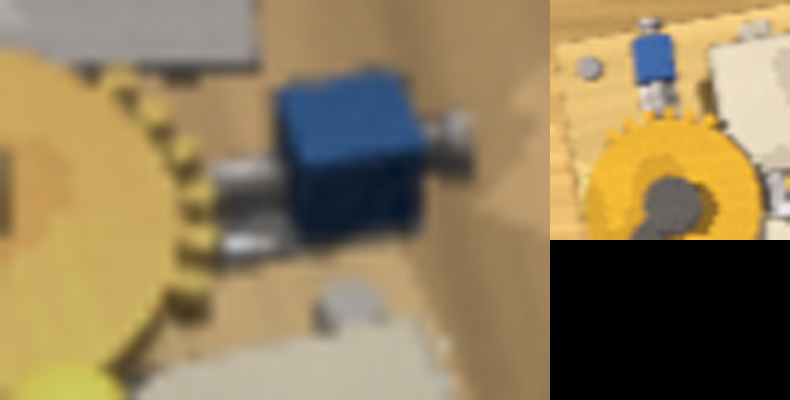

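The side close-up shows six teeth and the pawl nose at about (195,178). That is between the third tooth past, (198,193), and the next one, (183,152). So exactly three have passed and the lever is near the notch centre. Hook closed, bystanders untouched, so I'm handing in.

```bash
python3 -c "
from lev import *
st([1])
print(finish_job())
st([1])"
```

```text
q 56.9 Ftan 5.58 Frad -1.42 Fz 6.4
t 31.15 F [-2.3 -5.3  6.4] M [-1.49  0.78  0.18] w 0.215 tcp [0.4947 0.0928 0.0952] r 0.11494702960466512 ang 141.75169456157786 toolx -39.27657535420084
1 140.8 [-0.0001 -0.002  -0.    ] 0.017
the job is handed in; nothing more can be done
None
the job is handed in; nothing more can be done
```

I closed the hook, turned the lever clockwise three clicks, and handed the job in at 31 s while still gripping the red knob. No verdict is reported.

- **Hook:** I swung it until it stopped dead against its stop, with the push rising to about 8 N and no further motion. After I let go, the wrist, side and top pictures all showed it closed with its notch round the brass stud.
- **Lever:** I felt three rise-and-drop clicks, at about 24°, 38° and 51° from rest. I stopped at 56.9° (0.99 rad), where the spring pushed back at about 5.6 N. The side close-up shows three of the six teeth past the pawl, with the pawl between the third and fourth.
- **Disagreement on the pawl setting:** the pictures gave about +0.05 rad, and the felt clicks gave about 0 to +0.03. That puts the third notch's centre between roughly 55.6° and 58.4°, so the lever is within about 1.5° of it by either reading, well inside the ±5.7° (0.1 rad) allowed.
- **Missed first grasp:** the first try closed on nothing. The pictures showed the real fingertips about 30 mm short of the stated tool point, so I checked this with two cameras and worked 30 mm lower. Both grips then held.
- **Bystanders:** the arm never went near the bowl, jar, spatula or rosette. They look unmoved in the pictures, though I did not measure their positions. The highest wrist force I read was about 13 N.

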